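# Unlock the donation box at the repair table

## Task

Unlock the green donation box: bring its left dial (seen from the robot) to 3 and its right dial to 7. The dials are worn, so turn each gently around its number until you feel its catch drop in and the dial come to a stop, and never force it; then push the red latch on the lid away from the robot until it is fully open and let go. Leave the other things on the table and on the lid where they are.

Things in the scene. Friction and masses are not known exactly. Their poses are not given: they have to be found in the camera images.
- box: Fixed green steel donation box, 220 (its x) x 320 (its y) x 80 mm tall, flat lid. Origin: centre of its underside, on the table. Its x points away from the robot (yaw within 0.35 rad), its y to the left. On the lid, in box x, y (mm): left dial axis (5, 85), right dial axis (5, -85), latch tab (-35, 0) when locked; their tops are about 120 mm above the table.
- dial_left (a joint): Left dial (rad): 0 = pointer at the 0 printed on the far side (box +x), growing CLOCKWISE seen from above. Numbers are 0.628 rad apart on a fixed white ring: 3 is at 1.885. Starts 0.6 to 1.6 rad below that. Turns with about 0.05 N m. Its catch drops in within 0.25 rad either side of 3 (where is unknown, differs per dial and time); then the dial is blocked both ways, with about 0.1 rad play.
- dial_right (a joint): Right dial (rad): as the left dial, with its own unknown offset of up to 0.25 rad; 7 is at 4.398. Starts 0.6 to 1.6 rad above that, so it is turned ANTICLOCKWISE seen from above.
- dial_left_grip (a point): Point on the left dial's axis, inside its grip bar, 33 mm above the lid and 7 mm below the bar's top. x axis: along the bar to the pointer end. Dial: black disc 50 mm across and 7 mm thick, carrying an upright black bar 44 mm long, 14 mm thick, 31 mm tall, white line on top and orange tip at the pointer end. Pinch the bar across its thickness from above with about 20 N and turn.
- dial_right_grip (a point): Same point on the right dial, which is built the same.
- latch (a joint): Latch (m): 0 = locked, slides along the box's +x (away from the robot) to 0.032 = fully open at its end stop. Stays where it is left; sliding friction about 2 N. While either catch is still up it stops after 1 to 2 mm.
- latch_grip (a point): Point on the red latch tab, 31 mm above the lid and 9 mm below the tab's top; moves with the latch. The tab is 32 mm long (box x), 14 mm thick (box y), and stands on a flat steel bar 6 mm high: pinch it across its thickness from above, or push it.
- works: Hidden lock works inside the box, origin at the box's: two spring catches that ride on the rims (30 mm radius) of wheels under the dials and drop into a gate about 0.14 rad wide (found in steps up to 0.06 rad, or below 0.5 rad/s). Then the torque rises steeply and the dial no longer follows the fingers: stop at a rise of 0.15 to 0.25 N m. 20 N on the catches (about 0.4 N m on a dial) damages them.
- driver_a: Orange screwdriver, 200 mm, loose beside the box; a bystander, not to be disturbed. Origin: centre of its underside.
- driver_b: Blue screwdriver, 170 mm, loose; a bystander, not to be disturbed. Origin: centre of its underside.
- portafilter: Steel coffee filter holder with black handle, 210 mm long, loose; a bystander, not to be disturbed. Origin: centre of its underside.
- pliers: Yellow-handled pliers, 150 mm, loose; a bystander, not to be disturbed. Origin: centre of its underside.
- screw_dish: Steel dish, 90 mm across, 30 mm tall, loose; a bystander, not to be disturbed. Origin: centre of its underside.
- mug: Blue mug, 76 mm across, 90 mm tall, loose; a bystander, not to be disturbed. Origin: centre of its underside.
- gasket: Black rubber ring, 32 mm across, 6 mm tall, lying loose on the far part of the lid; a bystander, not to be disturbed. Origin: centre of its underside.
- oil: Small black oil bottle, 44 mm across, 100 mm tall, loose; a bystander, not to be disturbed. Origin: centre of its underside.

How it is judged:
By the outcome, as a careful person would: the job done as asked, in the order asked, and still so for the second after the job is handed in, with the robot touching nothing.
It also fails if it takes over 72 s, if anything falls off the work surface, if the arm or the gripper's body presses on something with over 40 N, if the wrist force passes 120 N, or if a joint passes its speed limit or range.

## Robot

A 6-joint arm with a two-finger parallel gripper is mounted at the origin on the work surface. World frame = base frame: x ahead of the robot, y to its left, z up, the work surface at z = 0. Lengths are in m, angles in rad, forces in N, time in s.
With the tool pointing down it reaches from about 0.375 to 0.9 m from the base axis. Payload 3.1 kg.
Tool frame: the origin (TCP) lies at the very end of the fingers, on their centre line; the grasp point (between the pads) lies 19 mm behind it; z points along the fingers, y is the direction in which the jaws open and shut (so a half turn about z gives the same grasp; the last joint's range is limited). The gripper opens to 87 mm and grips with 3 to 60 N. Pads are 19 mm wide; open, the fingers measure 117 mm over their backs; the gripper's body (75 mm by 190 mm) begins 51 mm behind the grasp point.
Start: joints at [-1.466, 0.527, 1.433, -0, 1.181, -0.178], TCP at [0.175, -0.6, 0.223] pointing down, gripper open.
Joint ranges: [-3.08, 3.08], [-0.75, 2.2], [0.22, 2.44], [-1.43, 4.57], [0, 2.65], [-2.85, 2.85]. Speed limits (rad/s): [2.79, 2.79, 3.14, 3.14, 3.14, 3.14].

## Interface

Orientations are given as a unit quaternion [x, y, z, w].
In Python, from rig import robot gives the robot as it stands. The module is installed in compiled form; this text tells all that it offers.
- The arm moves only by the tool send_rows, never from a script. Its argument "deltas" is a list of rows, each an object of numbers: "tx", "ty", "tz": the shift along the tool's x, y, z in cm; "rx", "ry", "rz": the turn, a rotation vector about the tool's x, y, z in rad. A call has 1 to 5 rows; each row is the pose to reach, as a shift and turn from the pose commanded when the call began, along the tool's axes at that moment; what a row does not reach only later rows make up. A row lasts 1/12 s, in which the tool goes at most 41.7 mm and 7.16 degrees, less where a joint would pass 70% of its speed; a pose out of reach is approached as far as the arm can. A call with a gripper value outside its range is refused whole. "claw" is the finger opening in cm, from 0 to 8.7, set as the call begins (left out, the last holds). The fingers move at their own pace and stop on an object; "squeeze" is the grip in N (left out, the last holds). Time passes only in rows, so rows that repeat a pose let the fingers close. It gives the time, the measured TCP pose, the force and the opening at its end, in the units of the state.
- robot.get_obs(): the state, without advancing time (a new reading comes with each control period).
- robot.camera(name): name is "scene" or "top"; returns a dict with "color" (384x512x3 uint8, red, green, blue), "z_map" (384x512 float32, m along the optical axis (not along the pixel's ray), 0 where there is no reading), "intrinsics" (3x3 intrinsics, pixels), "distortion" ([k1, k2, p1, p2, k3] as OpenCV has them; the pictures are not rectified), "R" (3x3) and "t" (3): a world point X has camera coordinates R X + t. Camera axes: x right, y down, z forward; pixel columns grow to the right and rows downward; lengths in m; the calibration is good to about 2 mm. A picture is of the moment at which its call begins.
- robot.hand_in(): hands the job in, once; it reports no verdict.
Trained networks look in the newest picture that a camera, given by its name, has taken for a name from the list of things; names that differ only in an ending like _2 or _b are one class to them, and where a whole thing is asked for, a point or a joint stands for the part that bears it (a point fixed in the world has none). Each returns a list of dicts, best first, with "p" (0 to 1); they miss things now and then, are a little off and sometimes report something else, mostly with a low value. They report only what shows in the picture. A call takes as long as a camera call.
- robot.outline_of(label, camera): "pixels" (384x512 bool, what is visible of it) and "xy" ([column, row] in pixels, amid what is visible of it).
- robot.tip_of(label, camera): "xy" ([column, row] in pixels: a listed point, or the origin of a listed thing).
The state is a dict: "time": time; "q": joint angles; "joint_velocities": joint speeds; "joint_torque": joint torques, N m; "position": TCP position; "tool_rot": TCP orientation; "ft_force": force on the tool from outside, world axes, zero at the start; "moment": the same for the moment, N m; "grip_width": finger opening in m.
Only numpy, scipy, OpenCV 4.12 (cv2) and the standard library are available. Lean on these libraries where they do the work, as an engineer would, in place of code of your own. Each camera call takes 0.05 s, during which the arm holds its last target.

## Working session

There is one attempt and no reset: what is moved stays moved. The work goes in short steps, Python scripts to look and compute and a tool call to move; the robot and the scene stay as the last step left them, time stands still between calls to the robot, and variables do not carry over. Pictures are saved under pics/ and viewed, and the job is handed in when it is done.

Besides the shell and the picture viewer there is one more tool, called after ">>>" as name([rows], argument=value, ...), one row to a line, values as JSON. send_rows: Moves the arm, as the interface text tells. Its arguments: {"type":"object","properties":{"deltas":{"type":"array","items":{"type":"object","properties":{"tx":{"type":"number"},"ty":{"type":"number"},"tz":{"type":"number"},"rx":{"type":"number"},"ry":{"type":"number"},"rz":{"type":"number"}}}},"claw":{"type":"number"},"squeeze":{"type":"number"}},"required":["deltas"]}

```bash
mkdir -p pics
cat > h.py <<'E'
import numpy as np, cv2
from rig import robot
def cam(n,save=None):
    c=robot.camera(n)
    if save: cv2.imwrite('pics/'+save,cv2.cvtColor(c['color'],cv2.COLOR_RGB2BGR))
    return c
def ray(c,xy):
    K=np.array(c['intrinsics']);d=np.array(c['distortion'])
    u=cv2.undistortPoints(np.array([[xy]],float),K,d)[0,0]
    R=np.array(c['R']);t=np.array(c['t'])
    return -R.T@t, R.T@np.array([u[0],u[1],1.])
def at_z(c,xy,z):
    o,v=ray(c,xy); return o+v*(z-o[2])/v[2]
def cloud(c):
    z=c['z_map'];h,w=z.shape
    g=np.stack(np.meshgrid(np.arange(w),np.arange(h)),-1).reshape(-1,1,2).astype(float)
    u=cv2.undistortPoints(g,np.array(c['intrinsics']),np.array(c['distortion']))[:,0]
    P=np.c_[u,np.ones(len(u))]*z.reshape(-1,1)
    return ((P-np.array(c['t']))@np.array(c['R'])).reshape(h,w,3)
def proj(c,X):
    rv=cv2.Rodrigues(np.array(c['R']))[0]
    return cv2.projectPoints(np.array(X,float).reshape(-1,3),rv,np.array(c['t'],float),np.array(c['intrinsics']),np.array(c['distortion']))[0][:,0]
E
python3 - <<'E'
from h import *
np.set_printoptions(precision=4,suppress=True)
for n in ['scene','top']:
    c=cam(n,n+'0.png'); print(n,-np.array(c['R']).T@c['t'])
    for l,z in [('dial_left_grip',.113),('dial_right_grip',.113),('latch_grip',.111),('box',0)]:
        for r in robot.tip_of(l,n)[:2]: print(l,r['p'],r['xy'],at_z(c,r['xy'],z))
o=robot.get_obs()
for k in o: print(k,o[k])
E
```

```text
scene [ 1.5697 -0.4164  0.8972]
dial_left_grip 0.47 [259.9, 193.9] [0.5631 0.013  0.113 ]
latch_grip 0.58 [228.9, 189.2] [ 0.4977 -0.0606  0.111 ]
box 0.88 [231.1, 225.5] [ 0.5331 -0.0739  0.    ]
top [0.4344 0.0083 1.3177]
dial_left_grip 0.65 [247.2, 181.1] [0.5465 0.0212 0.113 ]
dial_left_grip 0.57 [146.0, 138.0] [0.6541 0.2763 0.113 ]
dial_right_grip 0.56 [316.4, 179.5] [ 0.5515 -0.1501  0.113 ]
dial_right_grip 0.53 [106.1, 172.0] [0.568  0.3768 0.113 ]
latch_grip 0.6 [282.4, 201.0] [ 0.498  -0.0659  0.111 ]
box 0.6 [281.7, 187.9] [ 0.5392 -0.0707  0.    ]
box 0.47 [107.8, 174.1] [0.5747 0.4063 0.    ]
time 0.5
q [-1.4655  0.5275  1.4328 -0.      1.1814 -0.1785]
joint_velocities [-0.0009 -0.0014 -0.0005 -0.0021  0.0003  0.0017]
joint_torque [ -0.0009 -43.9605 -17.679    0.0633   0.0516  -0.    ]
position [ 0.175  -0.5999  0.2225]
tool_rot [ 0.9899  0.1414 -0.     -0.0001]
ft_force [-0.5052  0.3413  0.4128]
moment [ 0.0329 -0.0487 -0.0037]
grip_width 0.08718293130224092
```

Run:
```python
from h import *
a=cv2.imread('pics/top0.png');b=cv2.imread('pics/scene0.png')
cv2.imwrite('pics/top_crop.png',cv2.resize(a[130:250,200:360],None,fx=5,fy=5,interpolation=cv2.INTER_CUBIC))
cv2.imwrite('pics/scene_crop.png',cv2.resize(b[130:250,150:310],None,fx=5,fy=5,interpolation=cv2.INTER_CUBIC))
```

```text
(no output)
```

View pics/top0.png

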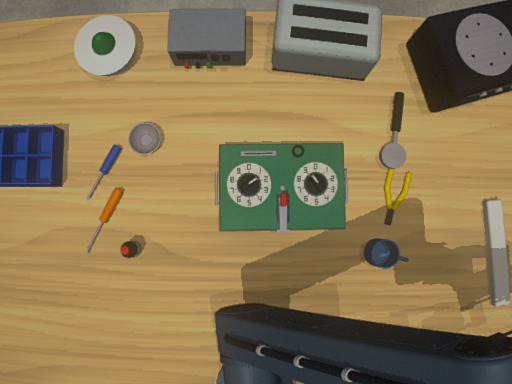

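View pics/scene0.png

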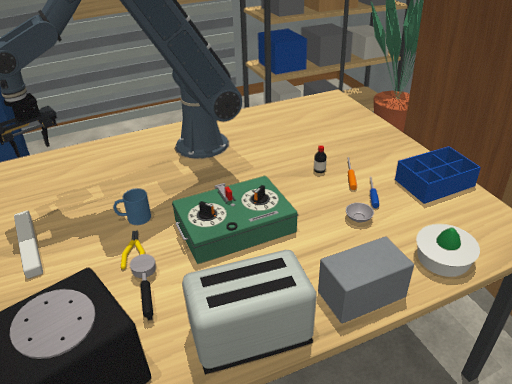

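```bash
ls pics
```

```text
scene0.png
scene_crop.png
top0.png
top_crop.png
```

View pics/top_crop.png

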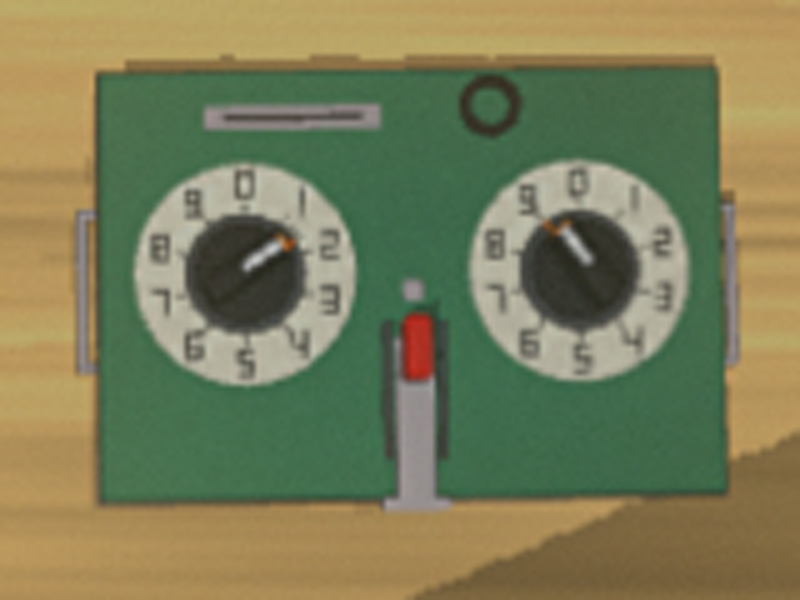

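View pics/scene_crop.png

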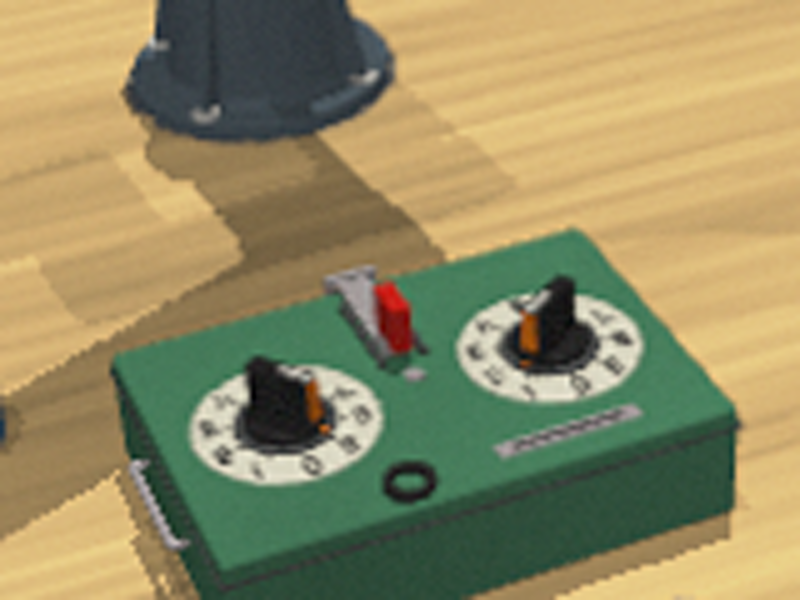

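The top picture shows the left pointer (orange, crop 288,243) between 1 and 2 and the right pointer (555,228) near 9. The red latch is at (418,345). Next I'll fit the box pose and the pointer angles.

```bash
cat > m.py <<'E'
from h import *
import sys
np.set_printoptions(precision=4,suppress=True)
def fit():
    c=cam('top'); rgb=c['color'].astype(int); hsv=cv2.cvtColor(c['color'],cv2.COLOR_RGB2HSV)
    g=((hsv[...,0]>60)&(hsv[...,0]<90)&(hsv[...,1]>90)).astype(np.uint8); g[:,:200]=0;g[:,360:]=0;g[:130]=0;g[250:]=0
    cs=max(cv2.findContours(g,cv2.RETR_EXTERNAL,cv2.CHAIN_APPROX_NONE)[0],key=cv2.contourArea)
    P=np.array([at_z(c,p[0],.08)[:2] for p in cs])
    r=cv2.minAreaRect((P*1000).astype(np.float32)); print('rect',r)
    P3=cloud(c); 
    # rings
    w=((rgb.min(-1)>150)&(hsv[...,1]<70)).astype(np.uint8)
    for nm,ctr in [('L',(249,184)),('R',(316,184))]:
        m=np.zeros_like(w);cv2.circle(m,ctr,26,1,-1)
        ys,xs=np.nonzero(m&w); Q=np.array([at_z(c,(x,y),.081)[:2] for x,y in zip(xs,ys)])*1000
        print(nm,'ring',cv2.minEnclosingCircle(Q.astype(np.float32)))
    org=((rgb[...,0]-rgb[...,2]>60)&(rgb[...,0]-rgb[...,1]>40))
    ys,xs=np.nonzero(org&(g.sum()>0)); 
    for x,y in zip(xs,ys):
        if 220<x<345 and 145<y<230: print((x,y),rgb[y,x],at_z(c,(x,y),.12)[:2])
    return c
fit()
c=cam('scene')
P=cloud(c)
for n in ['scene','top']:
    c=cam(n);P=cloud(c);sel=(P[...,0]>.4)&(P[...,0]<.68)&(P[...,1]>-.28)&(P[...,1]<.12)&(P[...,2]>.06)
    lid=sel&(abs(P[...,2]-.08)<.008); print(n,'lid z',np.median(P[lid][:,2]),P[lid].min(0),P[lid].max(0))
    hi=sel&(P[...,2]>.108); Q=P[hi]
    for lo,up in [(-.08+.05,.12),(-.11,-.04),(-.28,-.11)]:
        q=Q[(Q[:,1]>lo)&(Q[:,1]<up)]; print(len(q),q.mean(0),q.min(0),q.max(0)); 
        if len(q)>3:
            ev,V=np.linalg.eigh(np.cov(q[:,:2].T)); print('  dir',V[:,-1],np.sqrt(ev))
E
python3 m.py
```

```text
rect ((535.9488525390625, -67.22080993652344), (213.62904357910156, 314.86669921875), 0.40571141242980957)
L ring ((541.2393188476562, 18.1262149810791), 55.14456558227539)
R ring ((544.5563354492188, -151.7246856689453), 54.482086181640625)
(np.int64(257), np.int64(178)) [134  81  37] [ 0.5536 -0.0029]
(np.int64(258), np.int64(178)) [134  80  40] [ 0.5536 -0.0053]
(np.int64(257), np.int64(179)) [145  84  32] [ 0.5512 -0.0029]
(np.int64(281), np.int64(193)) [116  56  39] [ 0.5171 -0.0618]
(np.int64(282), np.int64(193)) [153  42  27] [ 0.5171 -0.0643]
(np.int64(283), np.int64(193)) [153  44  32] [ 0.5171 -0.0667]
(np.int64(284), np.int64(193)) [148  41  27] [ 0.5171 -0.0692]
(np.int64(285), np.int64(193)) [128  49  37] [ 0.5171 -0.0717]
(np.int64(281), np.int64(194)) [160  44  30] [ 0.5146 -0.0618]
(np.int64(282), np.int64(194)) [183  44  32] [ 0.5146 -0.0643]
(np.int64(283), np.int64(194)) [181  48  35] [ 0.5146 -0.0667]
(np.int64(284), np.int64(194)) [177  43  30] [ 0.5147 -0.0692]
(np.int64(285), np.int64(194)) [168  48  34] [ 0.5147 -0.0717]
(np.int64(281), np.int64(195)) [157  40
[... 4104 characters left out ...]
51 ] [0.0039 0.0142]
49 [ 0.5087 -0.069   0.1169] [ 0.4864 -0.0756  0.1089] [ 0.523  -0.0613  0.1227]
  dir [-0.9977 -0.068 ] [0.0043 0.011 ]
79 [ 0.5518 -0.1517  0.1169] [ 0.5269 -0.1676  0.108 ] [ 0.5693 -0.1353  0.1241]
  dir [-0.8015 -0.598 ] [0.0043 0.0125]
top lid z 0.08034282109780796 [ 0.4214 -0.2288  0.0721] [0.6505 0.0944 0.088 ]
927 [0.4466 0.0093 1.1794] [ 0.4344 -0.003   0.1081] [0.5563 0.0364 1.3177]
  dir [-0.9969 -0.0792] [0.0038 0.0342]
77 [ 0.5022 -0.0679  0.1198] [ 0.4876 -0.0744  0.1154] [ 0.5173 -0.0617  0.1247]
  dir [-0.9998 -0.018 ] [0.0042 0.0091]
109 [ 0.5438 -0.1516  0.1194] [ 0.5251 -0.1684  0.1102] [ 0.5621 -0.1357  0.126 ]
  dir [-0.7839 -0.6209] [0.0043 0.0127]
```

```bash
cat > d.py <<'E'
from h import *
from scipy.spatial.transform import Rotation as Ro
np.set_printoptions(precision=4,suppress=True)
def az(o=None):
    o=o or robot.get_obs(); M=Ro.from_quat(o['tool_rot']).as_matrix(); return np.arctan2(M[1,0],M[0,0])
def delta(p,a):
    o=robot.get_obs(); M=Ro.from_quat(o['tool_rot']).as_matrix()
    T=np.array([[np.cos(a),np.sin(a),0],[np.sin(a),-np.cos(a),0],[0,0,-1]])
    print('t cm',M.T@(np.array(p)-o['position'])*100,'r',Ro.from_matrix(M.T@T).as_rotvec())
def state():
    o=robot.get_obs(); print('t',o['time'],'p',o['position'],'az',az(o),'F',o['ft_force'],'M',o['moment'],'w',o['grip_width'],'q',o['q'])
E
python3 - <<'E'
from d import *
for n in ['scene','top']:
    c=cam(n);P=cloud(c)
    for cx,cy in [(.545,.018),(.547,-.152)]:
        sel=(np.hypot(P[...,0]-cx,P[...,1]-cy)<.026)&(P[...,2]>.114)&(P[...,2]<.126)
        q=P[sel];ev,V=np.linalg.eigh(np.cov(q[:,:2].T));print(n,len(q),q.mean(0),(q.min(0)+q.max(0))/2,V[:,-1],np.arctan(V[1,-1]/V[0,-1]),np.sqrt(ev))
delta([.543,.018,.22],2.11)
E
```

```text
scene 52 [0.5463 0.0176 0.1193] [0.5462 0.0179 0.1197] [-0.553   0.8332] -0.9847826347447796 [0.0043 0.0134]
scene 59 [ 0.5505 -0.1516  0.1189] [ 0.5488 -0.1511  0.1189] [-0.7962 -0.605 ] 0.6497810112568448 [0.004  0.0126]
top 100 [0.5408 0.0176 0.1195] [0.5403 0.0167 0.1201] [-0.5754  0.8178] -0.9576586596190189 [0.004  0.0127]
top 101 [ 0.5441 -0.1518  0.1192] [ 0.5437 -0.1519  0.1199] [-0.7866 -0.6174] 0.6654486229917134 [0.0041 0.0126]
t cm [ 52.6293 -49.0204   0.2566] r [-0.      0.     -1.8262]
```

>>> send_rows([
  {"tx": 52.6,"ty": -49,"rz": -1.89},
  {"tx": 52.6,"ty": -49,"rz": -1.89},
  {"tx": 52.6,"ty": -49,"rz": -1.89},
  {"tx": 52.6,"ty": -49,"rz": -1.89},
  {"tx": 52.6,"ty": -49,"rz": -1.89},
], claw=4.5, squeeze=20)

```text
schema error: expected keys tx, ty, tz, rx, ry, rz
```

```bash
python3 -c "
from d import *
state();delta([.5425,.0177,.2],2.17)"
```

```text
t 0.8 p [ 0.175  -0.6     0.2226] az 0.2837884714157977 F [ 0.3135 -0.7544 -0.5428] M [-0.0312  0.01   -0.0401] w 0.08722722471949289 q [-1.4655  0.5274  1.4327 -0.      1.1814 -0.1785]
t cm [ 52.5729 -49.0056   2.2566] r [-0.      0.     -1.8862]
```

All six keys are required in every row.

>>> send_rows([
  {"tx": 52.6,"ty": -49,"tz": 0,"rx": 0,"ry": 0,"rz": -1.89},
  {"tx": 52.6,"ty": -49,"tz": 0,"rx": 0,"ry": 0,"rz": -1.89},
  {"tx": 52.6,"ty": -49,"tz": 0,"rx": 0,"ry": 0,"rz": -1.89},
  {"tx": 52.6,"ty": -49,"tz": 0,"rx": 0,"ry": 0,"rz": -1.89},
  {"tx": 52.6,"ty": -49,"tz": 0,"rx": 0,"ry": 0,"rz": -1.89},
], claw=4.5, squeeze=20)

```text
time: 1.22
position: [0.2822, -0.4194, 0.2227]
tool_rot: [0.897, 0.441, 0.0, 0.0]
ft_force: [0.2, 0.1, 0.3]
grip_width: 0.0615
```

```bash
python3 -c "
from d import *
state();delta([.5425,.0177,.2],2.17)"
```

```text
t 1.2167 p [ 0.2822 -0.4194  0.2227] az 0.9140929571137639 F [0.1947 0.1085 0.2735] M [-0.0599 -0.1108  0.017 ] w 0.061500541687949696 q [-1.2001  0.3671  1.7281  0.0002  1.046  -0.5435]
t cm [50.5096 -6.0657  2.263 ] r [ 0.0003  0.0003 -1.2559]
```

>>> send_rows([
  {"tx": 50.5,"ty": -6.1,"tz": 0,"rx": 0,"ry": 0,"rz": -1.256},
  {"tx": 50.5,"ty": -6.1,"tz": 0,"rx": 0,"ry": 0,"rz": -1.256},
  {"tx": 50.5,"ty": -6.1,"tz": 0,"rx": 0,"ry": 0,"rz": -1.256},
  {"tx": 50.5,"ty": -6.1,"tz": 0,"rx": 0,"ry": 0,"rz": -1.256},
  {"tx": 50.5,"ty": -6.1,"tz": 0,"rx": 0,"ry": 0,"rz": -1.256},
])

```text
time: 1.63
position: [0.3898, -0.2408, 0.2229]
tool_rot: [0.718, 0.696, 0.0, 0.0]
ft_force: [1.1, 0.2, -0.1]
grip_width: 0.0454
```

```bash
python3 -c "
from d import *
state();delta([.5425,.0177,.2],2.17)"
```

```text
t 1.6333 p [ 0.3898 -0.2408  0.2229] az 1.5394225253775342 F [ 1.1428  0.1657 -0.1211] M [-0.0752 -0.1457  0.0022] w 0.04543848540228032 q [-0.7981  0.3032  1.8361  0.0001  1.0014 -0.7668]
t cm [26.317  14.4501  2.2861] r [ 0.0005  0.0008 -0.6306]
```

>>> send_rows([
  {"tx": 26.3,"ty": 14.45,"tz": 2.3,"rx": 0,"ry": 0,"rz": -0.63},
  {"tx": 26.3,"ty": 14.45,"tz": 2.3,"rx": 0,"ry": 0,"rz": -0.63},
  {"tx": 26.3,"ty": 14.45,"tz": 2.3,"rx": 0,"ry": 0,"rz": -0.63},
  {"tx": 26.3,"ty": 14.45,"tz": 2.3,"rx": 0,"ry": 0,"rz": -0.63},
  {"tx": 26.3,"ty": 14.45,"tz": 2.3,"rx": 0,"ry": 0,"rz": -0.63},
])

```text
time: 2.05
position: [0.4966, -0.0623, 0.2068]
tool_rot: [0.469, 0.883, 0.0, 0.0]
ft_force: [0.0, -0.8, 0.7]
grip_width: 0.0448
```

```bash
python3 -c "
from d import *
state();delta([.5425,.0177,.15],2.17)"
```

```text
t 2.05 p [ 0.4966 -0.0623  0.2068] az 2.1651176668030496 F [ 0.0127 -0.7721  0.6744] M [-0.066  -0.203  -0.0579] w 0.044803284597418745 q [-0.3484  0.3827  1.758  -0.0001  1.0001 -0.9426]
t cm [4.0633 8.2797 5.6816] r [ 0.0004  0.0007 -0.0049]
```

>>> send_rows([
  {"tx": 4.06,"ty": 8.3,"tz": 4,"rx": 0,"ry": 0,"rz": -0.005},
  {"tx": 4.06,"ty": 8.3,"tz": 4,"rx": 0,"ry": 0,"rz": -0.005},
  {"tx": 4.06,"ty": 8.3,"tz": 4,"rx": 0,"ry": 0,"rz": -0.005},
  {"tx": 4.06,"ty": 8.3,"tz": 5.7,"rx": 0,"ry": 0,"rz": -0.005},
  {"tx": 4.06,"ty": 8.3,"tz": 5.7,"rx": 0,"ry": 0,"rz": -0.005},
])

```text
time: 2.47
position: [0.5409, 0.0172, 0.1472]
tool_rot: [0.468, 0.884, -0.001, -0.002]
ft_force: [-1.3, -0.9, 0.5]
grip_width: 0.045
```

```bash
python3 -c "
from d import *
state();delta([.5425,.0177,.096],2.17)
a=cam('scene','s1.png');b=cv2.imread('pics/s1.png')
cv2.imwrite('pics/s1c.png',cv2.resize(b[110:230,180:340],None,fx=5,fy=5,interpolation=cv2.INTER_CUBIC))"
```

```text
t 2.4667 p [0.5409 0.0172 0.1472] az 2.1665737202984476 F [-1.27   -0.9449  0.5143] M [ 0.0284 -0.0405 -0.0467] w 0.04500040261722722 q [-0.1747  0.5218  1.7131 -0.0001  0.9116 -0.7704]
t cm [-0.0685  0.1765  5.1177] r [-0.0036 -0.0034 -0.0034]
```

View pics/s1c.png

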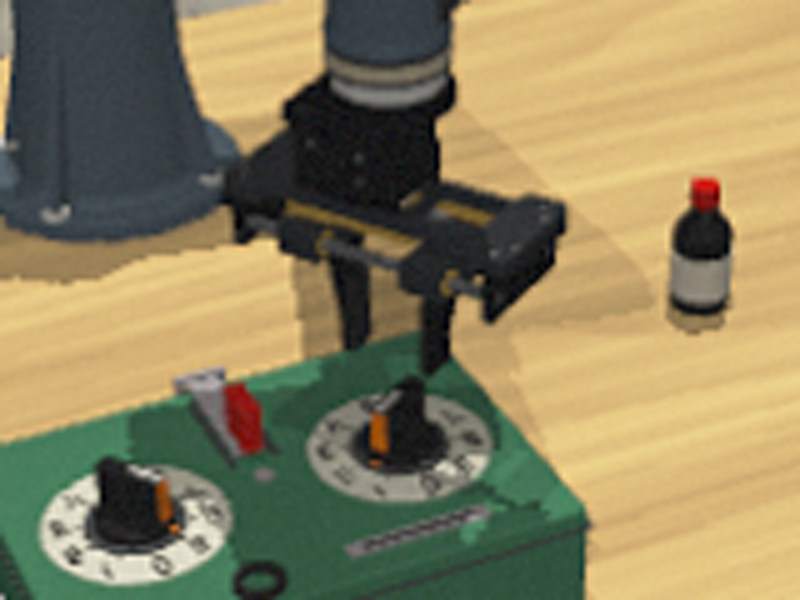

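>>> send_rows([
  {"tx": 0,"ty": 0,"tz": 0,"rx": 0,"ry": 0,"rz": 0},
  {"tx": 0,"ty": 0,"tz": 1.2,"rx": 0,"ry": 0,"rz": 0},
  {"tx": 0,"ty": 0,"tz": 2.2,"rx": 0,"ry": 0,"rz": 0},
  {"tx": 0,"ty": 0,"tz": 2.2,"rx": 0,"ry": 0,"rz": 0},
  {"tx": 0,"ty": 0,"tz": 2.2,"rx": 0,"ry": 0,"rz": 0},
])

```text
time: 2.93
position: [0.5419, 0.015, 0.1277]
tool_rot: [0.47, 0.883, -0.0, -0.0]
ft_force: [0.4, 0.2, 0.7]
grip_width: 0.0449
```

```bash
python3 -c "
from d import *
state();delta([.5425,.0177,.096],2.17)
a=cam('scene','s2.png');b=cv2.imread('pics/s2.png')
cv2.imwrite('pics/s2c.png',cv2.resize(b[130:230,200:320],None,fx=6,fy=6,interpolation=cv2.INTER_CUBIC))"
```

```text
t 2.9333 p [0.5419 0.015  0.1277] az 2.1625734870355138 F [0.3986 0.1661 0.6952] M [-0.0003 -0.1048  0.0467] w 0.04494359478749919 q [-0.1786  0.5516  1.7291  0.      0.8616 -0.7704]
t cm [0.1891 0.2014 3.1707] r [-0.0005 -0.0005 -0.0074]
```

View pics/s2c.png

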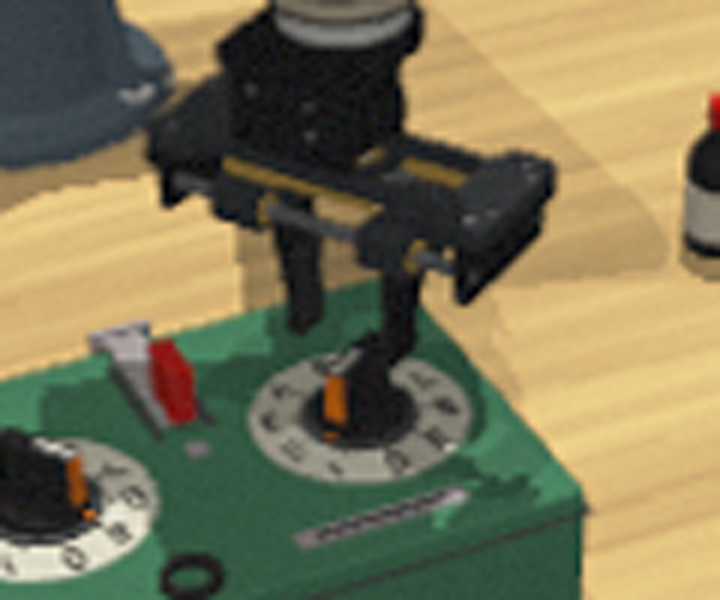

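```bash
python3 -c "
from d import *
c=cam('scene')
o=robot.get_obs();M=Ro.from_quat(o['tool_rot']).as_matrix();p=o['position']
d=np.array([.565,-.825,0]);C=np.array([.5425,.0177,.12])
X=[p,p+M[:,1]*.0225,p-M[:,1]*.0225,C,C+d*.022,C-d*.022]
print((proj(c,X)-[200,130])*6)
print(p+M[:,1]*.0225)
"
```

```text
[[345.9213 335.6994]
 [384.4713 348.8086]
 [307.9378 322.784 ]
 [350.9816 347.8968]
 [327.4853 370.02  ]
 [373.9589 326.2636]]
[0.5612 0.0277 0.1282]
```

>>> send_rows([
  {"tx": 0.15,"ty": 0.15,"tz": 1,"rx": 0,"ry": 0,"rz": 0},
  {"tx": 0.15,"ty": 0.15,"tz": 2,"rx": 0,"ry": 0,"rz": 0},
  {"tx": 0.15,"ty": 0.15,"tz": 3.1,"rx": 0,"ry": 0,"rz": 0},
  {"tx": 0.15,"ty": 0.15,"tz": 3.1,"rx": 0,"ry": 0,"rz": 0},
  {"tx": 0.15,"ty": 0.15,"tz": 3.1,"rx": 0,"ry": 0,"rz": 0},
])

```text
time: 3.45
position: [0.5417, 0.0179, 0.0953]
tool_rot: [0.47, 0.883, -0.0, -0.001]
ft_force: [0.5, -0.7, -0.6]
grip_width: 0.0451
```

```bash
python3 -c "
from d import *
state();delta([.5425,.0177,.096],2.17)"
```

```text
t 3.45 p [0.5417 0.0179 0.0953] az 2.163923079698142 F [ 0.5407 -0.6804 -0.584 ] M [ 0.0002 -0.169  -0.0042] w 0.045133707721836745 q [-0.1733  0.6046  1.7491 -0.0001  0.7908 -0.7663]
t cm [-0.0567  0.0544 -0.0687] r [-0.0021 -0.002  -0.0061]
```

Close on the bar.

>>> send_rows([
  {"tx": 0,"ty": 0,"tz": 0,"rx": 0,"ry": 0,"rz": 0},
  {"tx": 0,"ty": 0,"tz": 0,"rx": 0,"ry": 0,"rz": 0},
  {"tx": 0,"ty": 0,"tz": 0,"rx": 0,"ry": 0,"rz": 0},
  {"tx": 0,"ty": 0,"tz": 0,"rx": 0,"ry": 0,"rz": 0},
  {"tx": 0,"ty": 0,"tz": 0,"rx": 0,"ry": 0,"rz": 0},
], claw=0.8, squeeze=20)

```text
time: 3.87
position: [0.5429, 0.0176, 0.097]
tool_rot: [0.47, 0.883, 0.0, 0.0]
ft_force: [-0.4, 0.7, -0.0]
grip_width: 0.0196
```

```bash
python3 -c "
from d import *
state()"
```

```text
t 3.8667 p [0.5429 0.0176 0.097 ] az 2.163812343525288 F [-0.3957  0.7005 -0.0466] M [-0.0041 -0.1289 -0.0092] w 0.01963587347960721 q [-0.1733  0.6019  1.748   0.      0.791  -0.7663]
```

>>> send_rows([
  {"tx": 0,"ty": 0,"tz": 0,"rx": 0,"ry": 0,"rz": 0},
  {"tx": 0,"ty": 0,"tz": 0,"rx": 0,"ry": 0,"rz": 0},
  {"tx": 0,"ty": 0,"tz": 0,"rx": 0,"ry": 0,"rz": 0},
  {"tx": 0,"ty": 0,"tz": 0,"rx": 0,"ry": 0,"rz": 0},
])

```text
time: 4.2
position: [0.5421, 0.0173, 0.0968]
tool_rot: [0.469, 0.883, -0.001, -0.0]
ft_force: [-2.3, -2.6, 4.0]
grip_width: 0.0139
```

```bash
python3 -c "
from d import *
state()"
```

```text
t 4.2 p [0.5421 0.0173 0.0968] az 2.164176810703385 F [-2.3237 -2.5651  3.9501] M [-0.5132  0.4257  0.0398] w 0.013866644720483228 q [-0.1738  0.6019  1.7486 -0.0012  0.7921 -0.7664]
```

>>> send_rows([
  {"tx": 0,"ty": 0,"tz": 0,"rx": 0,"ry": 0,"rz": 0.1},
  {"tx": 0,"ty": 0,"tz": 0,"rx": 0,"ry": 0,"rz": 0.2},
  {"tx": 0,"ty": 0,"tz": 0,"rx": 0,"ry": 0,"rz": 0.3},
  {"tx": 0,"ty": 0,"tz": 0,"rx": 0,"ry": 0,"rz": 0.4},
  {"tx": 0,"ty": 0,"tz": 0,"rx": 0,"ry": 0,"rz": 0.5},
])

```text
time: 4.62
position: [0.5418, 0.0172, 0.0968]
tool_rot: [0.675, 0.738, -0.001, -0.0]
ft_force: [-3.7, -3.9, 6.1]
grip_width: 0.0138
```

```bash
python3 -c "
from d import *
state();cam('top');state()"
```

```text
t 4.6167 p [0.5418 0.0172 0.0968] az 1.659663088427069 F [-3.7327 -3.905   6.1355] M [-0.6501  0.4843  0.0511] w 0.013830664405379063 q [-0.1739  0.6019  1.7488 -0.0016  0.7925 -0.2616]
t 4.6667 p [0.5418 0.0172 0.0968] az 1.6555192537598666 F [-3.506  -4.4473  5.3033] M [-0.6204  0.5213  0.0061] w 0.013919174870761065 q [-0.1739  0.6019  1.7489 -0.0015  0.7925 -0.2576]
```

>>> send_rows([
  {"tx": 0,"ty": 0,"tz": 0,"rx": 0,"ry": 0,"rz": 0.03},
  {"tx": 0,"ty": 0,"tz": 0,"rx": 0,"ry": 0,"rz": 0.06},
  {"tx": 0,"ty": 0,"tz": 0,"rx": 0,"ry": 0,"rz": 0.06},
])

```text
time: 4.92
position: [0.5418, 0.0172, 0.0969]
tool_rot: [0.696, 0.719, -0.001, -0.0]
ft_force: [-3.4, -4.4, 4.6]
grip_width: 0.0139
```

```bash
python3 -c "
from d import *
state()"
```

```text
t 4.9167 p [0.5418 0.0172 0.0969] az 1.6033496425624802 F [-3.3789 -4.3714  4.6133] M [-0.6402  0.4963 -0.0565] w 0.013883867879453714 q [-0.1739  0.6018  1.7489 -0.0015  0.7925 -0.2054]
```

>>> send_rows([
  {"tx": 0,"ty": 0,"tz": 0,"rx": 0,"ry": 0,"rz": 0.03},
  {"tx": 0,"ty": 0,"tz": 0,"rx": 0,"ry": 0,"rz": 0.05},
  {"tx": 0,"ty": 0,"tz": 0,"rx": 0,"ry": 0,"rz": 0.05},
])

```text
time: 5.17
position: [0.5418, 0.0172, 0.0968]
tool_rot: [0.713, 0.701, -0.001, -0.0]
ft_force: [-3.8, -3.2, 4.7]
grip_width: 0.0139
```

```bash
python3 -c "
from d import *
state()"
```

```text
t 5.1667 p [0.5418 0.0172 0.0968] az 1.5535079300740726 F [-3.7578 -3.171   4.7203] M [-0.6578  0.5299 -0.0094] w 0.013854739683402109 q [-0.1739  0.6019  1.7489 -0.0015  0.7925 -0.1556]
```

```bash
sed -i "s/'q',o\['q'\])/'tau',o['joint_torque'],'dial',-(az(o)-.018)+np.pi)/" d.py; python3 -c "
from d import *
state()
a=cam('scene','s3.png');b=cv2.imread('pics/s3.png')
cv2.imwrite('pics/s3c.png',cv2.resize(b[130:230,200:320],None,fx=6,fy=6,interpolation=cv2.INTER_CUBIC));state()"
```

```text
t 5.1667 p [0.5418 0.0172 0.0968] az 1.5535079300740726 F [-3.7578 -3.171   4.7203] M [-0.6578  0.5299 -0.0094] w 0.013854739683402109 tau [  2.07   -38.5004 -11.9525   0.9431  -0.8293   0.0657] dial 1.6060847235157205
t 5.2167 p [0.5417 0.0172 0.0968] az 1.5539291820512953 F [-4.2551 -4.3747  4.4276] M [-0.6947  0.5532 -0.0367] w 0.0136199715720468 tau [  2.0668 -38.5009 -11.9521   0.9386  -0.8306  -0.0128] dial 1.6056634715384979
```

View pics/s3c.png

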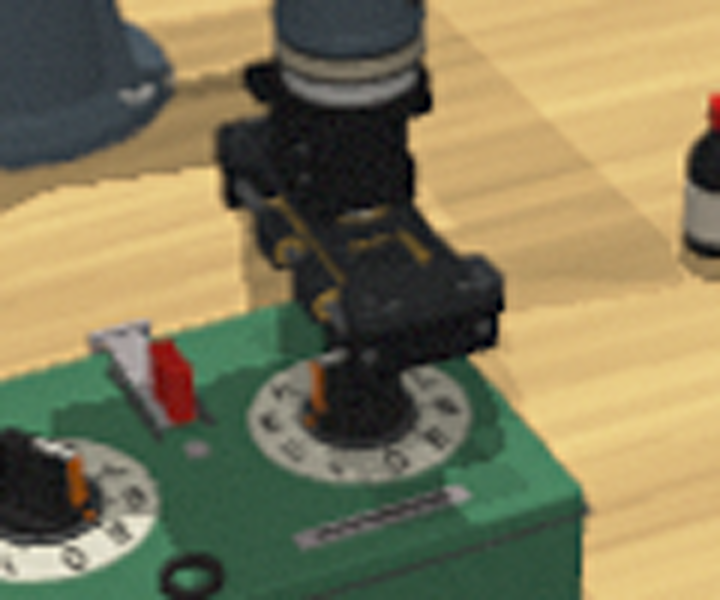

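The orange tip has moved to (315,395), so the dial follows. I'll keep going in small steps.

>>> send_rows([
  {"tx": 0,"ty": 0,"tz": 0,"rx": 0,"ry": 0,"rz": 0.025},
  {"tx": 0,"ty": 0,"tz": 0,"rx": 0,"ry": 0,"rz": 0.05},
  {"tx": 0,"ty": 0,"tz": 0,"rx": 0,"ry": 0,"rz": 0.05},
])

```text
time: 5.47
position: [0.5417, 0.0172, 0.0968]
tool_rot: [0.731, 0.683, -0.001, -0.0]
ft_force: [-2.6, -3.8, 5.0]
grip_width: 0.014
```

```bash
python3 -c "
from d import *
state()"
```

```text
t 5.4667 p [0.5417 0.0172 0.0968] az 1.5031159971349588 F [-2.6445 -3.8373  4.9605] M [-0.6723  0.5633 -0.0691] w 0.01402185716396688 tau [  2.1438 -38.4945 -11.9656   0.9228  -0.8533   0.0353] dial 1.6564766564548343
```

>>> send_rows([
  {"tx": 0,"ty": 0,"tz": 0,"rx": 0,"ry": 0,"rz": 0.025},
  {"tx": 0,"ty": 0,"tz": 0,"rx": 0,"ry": 0,"rz": 0.05},
  {"tx": 0,"ty": 0,"tz": 0,"rx": 0,"ry": 0,"rz": 0.05},
])

```text
time: 5.72
position: [0.5417, 0.0172, 0.0969]
tool_rot: [0.747, 0.664, -0.001, -0.0]
ft_force: [-4.0, -4.5, 5.3]
grip_width: 0.014
```

```bash
python3 -c "
from d import *
state()"
```

```text
t 5.7167 p [0.5417 0.0172 0.0969] az 1.45309710809584 F [-4.0364 -4.5327  5.2951] M [-0.6846  0.6187 -0.0292] w 0.013994653469269156 tau [  2.1018 -38.4758 -11.9912   0.9343  -0.8654   0.0563] dial 1.7064955454939532
```

>>> send_rows([
  {"tx": 0,"ty": 0,"tz": 0,"rx": 0,"ry": 0,"rz": 0.025},
  {"tx": 0,"ty": 0,"tz": 0,"rx": 0,"ry": 0,"rz": 0.05},
  {"tx": 0,"ty": 0,"tz": 0,"rx": 0,"ry": 0,"rz": 0.05},
])

```text
time: 5.97
position: [0.5417, 0.0172, 0.0968]
tool_rot: [0.764, 0.645, -0.001, -0.0]
ft_force: [-4.6, -3.5, 4.3]
grip_width: 0.014
```

```bash
python3 -c "
from d import *
state()"
```

```text
t 5.9667 p [0.5417 0.0172 0.0968] az 1.4033458905506628 F [-4.5677 -3.4983  4.2711] M [-0.6938  0.5107 -0.0063] w 0.014005919723186652 tau [  2.0233 -38.4516 -12.0225   0.9606  -0.8709   0.0968] dial 1.7562467630391303
```

>>> send_rows([
  {"tx": 0,"ty": 0,"tz": 0,"rx": 0,"ry": 0,"rz": 0.025},
  {"tx": 0,"ty": 0,"tz": 0,"rx": 0,"ry": 0,"rz": 0.05},
  {"tx": 0,"ty": 0,"tz": 0,"rx": 0,"ry": 0,"rz": 0.05},
])

```text
time: 6.22
position: [0.5417, 0.0172, 0.0969]
tool_rot: [0.779, 0.627, -0.001, -0.0]
ft_force: [-4.0, -3.9, 4.8]
grip_width: 0.014
```

```bash
python3 -c "
from d import *
state()"
```

```text
t 6.2167 p [0.5417 0.0172 0.0969] az 1.3544177956457086 F [-4.0102 -3.911   4.8478] M [-0.6616  0.4789  0.1923] w 0.014005115232565373 tau [  1.6987 -38.3779 -12.0916   1.0708  -0.8418   0.3227] dial 1.8051748579440845
```

Torque rose by about 0.2 N·m, which looks like the catch. I'll ease back and check the dial is blocked the other way too.

>>> send_rows([
  {"tx": 0,"ty": 0,"tz": 0,"rx": 0,"ry": 0,"rz": -0.03},
  {"tx": 0,"ty": 0,"tz": 0,"rx": 0,"ry": 0,"rz": -0.06},
  {"tx": 0,"ty": 0,"tz": 0,"rx": 0,"ry": 0,"rz": -0.06},
])

```text
time: 6.47
position: [0.5417, 0.0172, 0.0968]
tool_rot: [0.76, 0.65, -0.001, -0.0]
ft_force: [-3.1, -3.0, 4.9]
grip_width: 0.0137
```

```bash
python3 -c "
from d import *
state()"
```

```text
t 6.4667 p [0.5417 0.0172 0.0968] az 1.4153339993673781 F [-3.1061 -2.9585  4.8956] M [-0.6907  0.5569  0.0078] w 0.013701546942602737 tau [  1.9298 -38.4662 -12.0106   0.9822  -0.8671  -0.1172] dial 1.744258654222415
```

>>> send_rows([
  {"tx": 0,"ty": 0,"tz": 0,"rx": 0,"ry": 0,"rz": -0.03},
  {"tx": 0,"ty": 0,"tz": 0,"rx": 0,"ry": 0,"rz": -0.06},
  {"tx": 0,"ty": 0,"tz": 0,"rx": 0,"ry": 0,"rz": -0.06},
])

```text
time: 6.72
position: [0.5417, 0.0172, 0.0968]
tool_rot: [0.74, 0.672, -0.001, -0.001]
ft_force: [-4.0, -3.7, 4.3]
grip_width: 0.0137
```

```bash
python3 -c "
from d import *
state()"
```

```text
t 6.7167 p [0.5417 0.0172 0.0968] az 1.4742448899671985 F [-3.9728 -3.73    4.3382] M [-0.657   0.6836 -0.208 ] w 0.01368760716587861 tau [  2.2279 -38.5279 -11.9342   0.8683  -0.8995  -0.3293] dial 1.6853477636225946
```

Blocked both ways: the left catch is in. I'll centre, release and lift.

>>> send_rows([
  {"tx": 0,"ty": 0,"tz": 0,"rx": 0,"ry": 0,"rz": 0.03},
  {"tx": 0,"ty": 0,"tz": 0,"rx": 0,"ry": 0,"rz": 0.06},
  {"tx": 0,"ty": 0,"tz": 0,"rx": 0,"ry": 0,"rz": 0.06},
])

```text
time: 6.97
position: [0.5417, 0.0172, 0.0969]
tool_rot: [0.761, 0.649, -0.001, -0.0]
ft_force: [-3.7, -2.4, 5.1]
grip_width: 0.0142
```

>>> send_rows([
  {"tx": 0,"ty": 0,"tz": 0,"rx": 0,"ry": 0,"rz": 0},
  {"tx": 0,"ty": 0,"tz": 0,"rx": 0,"ry": 0,"rz": 0},
  {"tx": 0,"ty": 0,"tz": 0,"rx": 0,"ry": 0,"rz": 0},
  {"tx": 0,"ty": 0,"tz": 0,"rx": 0,"ry": 0,"rz": 0},
], claw=4.5)

```text
time: 7.3
position: [0.5431, 0.0179, 0.0965]
tool_rot: [0.76, 0.649, 0.0, 0.0]
ft_force: [0.1, 0.1, 0.1]
grip_width: 0.0325
```

>>> send_rows([
  {"tx": 0,"ty": 0,"tz": -1,"rx": 0,"ry": 0,"rz": 0},
  {"tx": 0,"ty": 0,"tz": -3,"rx": 0,"ry": 0,"rz": 0},
  {"tx": 0,"ty": 0,"tz": -6,"rx": 0,"ry": 0,"rz": 0},
  {"tx": 0,"ty": 0,"tz": -7,"rx": 0,"ry": 0,"rz": 0},
])

```text
time: 7.63
position: [0.5449, 0.0176, 0.1703]
tool_rot: [0.76, 0.65, 0.002, 0.002]
ft_force: [-0.1, -0.4, 0.2]
grip_width: 0.0446
```

```bash
python3 -c "
from d import *
state();delta([.546,-.1518,.15],.658)"
```

```text
t 7.6333 p [0.5449 0.0176 0.1703] az 1.4138990057459093 F [-0.1137 -0.4264  0.2047] M [-0.0593 -0.0848  0.0109] w 0.044585031701575954 tau [  0.2107 -36.9148 -12.4888   0.0479   0.318   -0.0089] dial 1.7456936478438838
t cm [-16.7124   2.7417   2.0441] r [ 0.0059 -0.0026  0.7559]
```

>>> send_rows([
  {"tx": -16.7,"ty": 2.85,"tz": 0.5,"rx": 0,"ry": 0,"rz": 0.756},
  {"tx": -16.7,"ty": 2.85,"tz": 0.5,"rx": 0,"ry": 0,"rz": 0.756},
  {"tx": -16.7,"ty": 2.85,"tz": 0.5,"rx": 0,"ry": 0,"rz": 0.756},
  {"tx": -16.7,"ty": 2.85,"tz": 0.5,"rx": 0,"ry": 0,"rz": 0.756},
  {"tx": -16.7,"ty": 2.85,"tz": 0.5,"rx": 0,"ry": 0,"rz": 0.756},
])

```text
time: 8.05
position: [0.5464, -0.1593, 0.1622]
tool_rot: [0.925, 0.379, 0.001, 0.003]
ft_force: [0.6, -0.6, 0.7]
grip_width: 0.0451
```

```bash
python3 -c "
from d import *
state();delta([.545,-.152,.15],.658)"
```

```text
t 8.05 p [ 0.5464 -0.1593  0.1622] az 0.7772693736165519 F [ 0.5747 -0.5897  0.7157] M [-0.0262 -0.0215 -0.0828] w 0.045098984051201316 tau [ -1.2047 -40.1079 -13.6564  -0.1428   0.1476  -1.2886] dial 2.3823232799732414
t cm [ 0.4144 -0.6226  1.2189] r [0.0066 0.0001 0.1193]
```

Overshoot in transit; let it settle and finish the rotation.

>>> send_rows([
  {"tx": 0,"ty": 0,"tz": 0,"rx": 0,"ry": 0,"rz": 0.12},
  {"tx": 0,"ty": 0,"tz": 0,"rx": 0,"ry": 0,"rz": 0.12},
  {"tx": 0,"ty": 0,"tz": 0,"rx": 0,"ry": 0,"rz": 0.12},
])

```text
time: 8.3
position: [0.5446, -0.1517, 0.1617]
tool_rot: [0.944, 0.33, 0.0, -0.0]
ft_force: [-0.7, -0.7, -0.4]
grip_width: 0.0452
```

```bash
python3 -c "
from d import *
state();delta([.545,-.152,.13],.658)"
```

```text
t 8.3 p [ 0.5446 -0.1517  0.1617] az 0.6715790843595586 F [-0.7106 -0.745  -0.3507] M [ 0.0344 -0.0203  0.0922] w 0.0451534391108869 tau [ -0.5372 -40.5428 -14.5631   0.0523  -0.0209   0.0971] dial 2.4880135692302345
t cm [0.0163 0.047  3.1713] r [-0.0001 -0.0001  0.0136]
```

>>> send_rows([
  {"tx": 0,"ty": 0.02,"tz": 1,"rx": 0,"ry": 0,"rz": 0.013},
  {"tx": 0,"ty": 0.02,"tz": 2,"rx": 0,"ry": 0,"rz": 0.013},
  {"tx": 0,"ty": 0.02,"tz": 3.2,"rx": 0,"ry": 0,"rz": 0.013},
  {"tx": 0,"ty": 0.02,"tz": 3.2,"rx": 0,"ry": 0,"rz": 0.013},
])

```text
time: 8.63
position: [0.5429, -0.1502, 0.1267]
tool_rot: [0.946, 0.323, -0.002, -0.002]
ft_force: [-1.1, 0.1, -0.3]
grip_width: 0.045
```

```bash
python3 -c "
from d import *
state();delta([.545,-.152,.096],.658)
a=cam('scene','s4.png');b=cv2.imread('pics/s4.png')
cv2.imwrite('pics/s4c.png',cv2.resize(b[130:230,160:280],None,fx=6,fy=6,interpolation=cv2.INTER_CUBIC))"
```

```text
t 8.6333 p [ 0.5429 -0.1502  0.1267] az 0.6579934811096636 F [-1.0625  0.0725 -0.3212] M [ 0.0001 -0.0095 -0.0182] w 0.04504069864287216 tau [ -0.2269 -42.2034 -13.8897   0.0688  -0.287    0.005 ] dial 2.5015991724801294
t cm [0.0677 0.2838 3.0722] r [-0.0053  0.0026 -0.    ]
```

View pics/s4c.png

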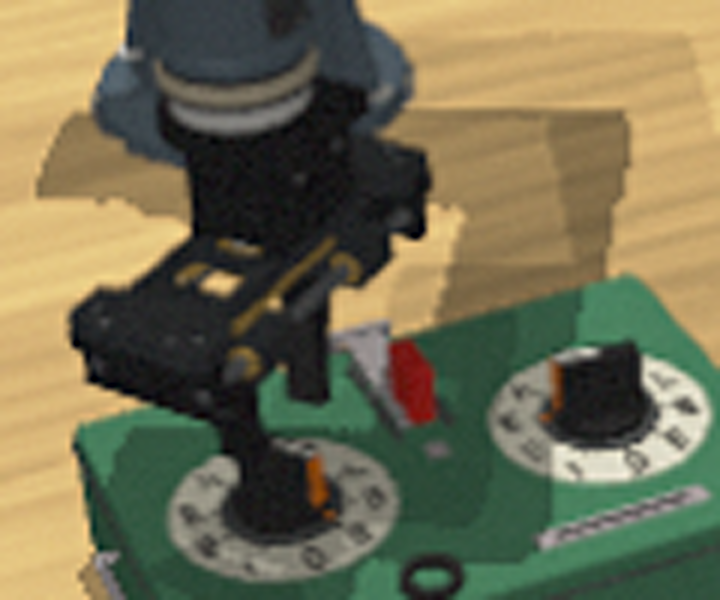

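The fingers straddle the right bar (orange tip at 318,485). The left pointer is just before 3. Descend and close.

>>> send_rows([
  {"tx": 0,"ty": 0.05,"tz": 1,"rx": 0,"ry": 0,"rz": 0},
  {"tx": 0,"ty": 0.05,"tz": 2,"rx": 0,"ry": 0,"rz": 0},
  {"tx": 0,"ty": 0.05,"tz": 3.1,"rx": 0,"ry": 0,"rz": 0},
  {"tx": 0,"ty": 0.05,"tz": 3.2,"rx": 0,"ry": 0,"rz": 0},
  {"tx": 0,"ty": 0.05,"tz": 3.2,"rx": 0,"ry": 0,"rz": 0},
])

```text
time: 9.1
position: [0.5443, -0.1519, 0.0964]
tool_rot: [0.947, 0.322, -0.001, -0.001]
ft_force: [-0.4, -0.1, -0.2]
grip_width: 0.0448
```

```bash
python3 -c "
from d import *
state();delta([.545,-.152,.096],.658)"
```

```text
t 9.1 p [ 0.5443 -0.1519  0.0964] az 0.6558417888856946 F [-0.4045 -0.1435 -0.2213] M [-0.0717 -0.0298  0.0125] w 0.04479557402107702 tau [ -0.0078 -41.8629 -11.5808   0.0606  -0.0175  -0.0011] dial 2.5037508647040987
t cm [0.0457 0.0483 0.0393] r [-0.0024  0.0011 -0.0022]
```

>>> send_rows([
  {"tx": 0,"ty": 0,"tz": 0,"rx": 0,"ry": 0,"rz": 0},
  {"tx": 0,"ty": 0,"tz": 0,"rx": 0,"ry": 0,"rz": 0},
  {"tx": 0,"ty": 0,"tz": 0,"rx": 0,"ry": 0,"rz": 0},
  {"tx": 0,"ty": 0,"tz": 0,"rx": 0,"ry": 0,"rz": 0},
  {"tx": 0,"ty": 0,"tz": 0,"rx": 0,"ry": 0,"rz": 0},
], claw=0.8)

```text
time: 9.52
position: [0.5454, -0.1524, 0.098]
tool_rot: [0.947, 0.322, 0.0, 0.0]
ft_force: [-0.1, -0.2, 0.8]
grip_width: 0.0196
```

>>> send_rows([
  {"tx": 0,"ty": 0,"tz": 0,"rx": 0,"ry": 0,"rz": 0},
  {"tx": 0,"ty": 0,"tz": 0,"rx": 0,"ry": 0,"rz": 0},
  {"tx": 0,"ty": 0,"tz": 0,"rx": 0,"ry": 0,"rz": 0},
  {"tx": 0,"ty": 0,"tz": 0,"rx": 0,"ry": 0,"rz": 0},
])

```text
time: 9.85
position: [0.5451, -0.1521, 0.0979]
tool_rot: [0.947, 0.322, 0.0, -0.0]
ft_force: [-0.8, 2.3, 3.4]
grip_width: 0.014
```

```bash
python3 -c "
from d import *
state()"
```

```text
t 9.85 p [ 0.5451 -0.1521  0.0979] az 0.655738107115277 F [-0.8149  2.2556  3.4328] M [0.1921 0.1174 0.0006] w 0.013978673714864909 tau [ -0.4899 -40.5806 -11.8918  -0.0977  -0.3662  -0.0252] dial 2.503854546474516
```

>>> send_rows([
  {"tx": 0,"ty": 0,"tz": 0,"rx": 0,"ry": 0,"rz": -0.1},
  {"tx": 0,"ty": 0,"tz": 0,"rx": 0,"ry": 0,"rz": -0.2},
  {"tx": 0,"ty": 0,"tz": 0,"rx": 0,"ry": 0,"rz": -0.3},
  {"tx": 0,"ty": 0,"tz": 0,"rx": 0,"ry": 0,"rz": -0.4},
  {"tx": 0,"ty": 0,"tz": 0,"rx": 0,"ry": 0,"rz": -0.5},
])

```text
time: 10.27
position: [0.5449, -0.152, 0.0979]
tool_rot: [0.836, 0.548, 0.0, -0.0]
ft_force: [-1.4, 1.9, 5.1]
grip_width: 0.0139
```

```bash
sed -i "s/+np.pi)/+np.pi,'dialR',-(az(o)-.018)+2*np.pi)/" d.py; python3 -c "
from d import *
state()"
```

```text
t 10.2667 p [ 0.5449 -0.152   0.0979] az 1.1602718984739437 F [-1.3632  1.881   5.1012] M [ 0.1248  0.0844 -0.0678] w 0.013889363389797241 tau [ -0.5403 -40.3659 -12.0234  -0.163   -0.4259   0.7015] dial 1.9993207551158494 dialR 5.140913408705643
```

>>> send_rows([
  {"tx": 0,"ty": 0,"tz": 0,"rx": 0,"ry": 0,"rz": -0.1},
  {"tx": 0,"ty": 0,"tz": 0,"rx": 0,"ry": 0,"rz": -0.2},
  {"tx": 0,"ty": 0,"tz": 0,"rx": 0,"ry": 0,"rz": -0.3},
  {"tx": 0,"ty": 0,"tz": 0,"rx": 0,"ry": 0,"rz": -0.38},
  {"tx": 0,"ty": 0,"tz": 0,"rx": 0,"ry": 0,"rz": -0.38},
])

```text
time: 10.68
position: [0.5448, -0.1519, 0.0979]
tool_rot: [0.719, 0.695, -0.0, -0.0]
ft_force: [-1.4, 2.6, 4.2]
grip_width: 0.0138
```

```bash
python3 -c "
from d import *
state()"
```

```text
t 10.6833 p [ 0.5448 -0.1519  0.0979] az 1.5373206016152656 F [-1.4201  2.5961  4.2294] M [0.2684 0.1876 0.0303] w 0.013752796037262576 tau [ -0.8264 -39.95   -12.1176  -0.1014  -0.5681  -0.3889] dial 1.6222720519745275 dialR 4.763864705564321
```

>>> send_rows([
  {"tx": 0,"ty": 0,"tz": 0,"rx": 0,"ry": 0,"rz": -0.025},
  {"tx": 0,"ty": 0,"tz": 0,"rx": 0,"ry": 0,"rz": -0.05},
  {"tx": 0,"ty": 0,"tz": 0,"rx": 0,"ry": 0,"rz": -0.05},
])

```text
time: 10.93
position: [0.5448, -0.1519, 0.0979]
tool_rot: [0.702, 0.712, -0.0, -0.0]
ft_force: [-2.2, 2.3, 5.0]
grip_width: 0.0137
```

```bash
python3 -c "
from d import *
state()"
```

```text
t 10.9333 p [ 0.5448 -0.1519  0.0979] az 1.5853996537633401 F [-2.1892  2.28    4.9662] M [ 0.3247  0.2179 -0.0193] w 0.013675808519323578 tau [ -0.7803 -39.557  -12.2088  -0.1469  -0.6745  -0.1139] dial 1.574192999826453 dialR 4.715785653416246
```

>>> send_rows([
  {"tx": 0,"ty": 0,"tz": 0,"rx": 0,"ry": 0,"rz": -0.025},
  {"tx": 0,"ty": 0,"tz": 0,"rx": 0,"ry": 0,"rz": -0.05},
  {"tx": 0,"ty": 0,"tz": 0,"rx": 0,"ry": 0,"rz": -0.05},
])

```text
time: 11.18
position: [0.5448, -0.152, 0.0979]
tool_rot: [0.684, 0.73, -0.0, -0.0]
ft_force: [-2.8, 0.8, 5.7]
grip_width: 0.0139
```

```bash
python3 -c "
from d import *
state()"
```

```text
t 11.1833 p [ 0.5448 -0.152   0.0979] az 1.635387934819162 F [-2.8025  0.7712  5.6554] M [0.3016 0.2228 0.0347] w 0.01392017034621102 tau [ -0.766  -39.5413 -12.22    -0.146   -0.6802  -0.1172] dial 1.5242047187706311 dialR 4.665797372360425
```

>>> send_rows([
  {"tx": 0,"ty": 0,"tz": 0,"rx": 0,"ry": 0,"rz": -0.025},
  {"tx": 0,"ty": 0,"tz": 0,"rx": 0,"ry": 0,"rz": -0.05},
  {"tx": 0,"ty": 0,"tz": 0,"rx": 0,"ry": 0,"rz": -0.05},
])

```text
time: 11.43
position: [0.5447, -0.152, 0.0979]
tool_rot: [0.665, 0.746, -0.0, -0.0]
ft_force: [-2.1, 1.1, 4.4]
grip_width: 0.0138
```

```bash
python3 -c "
from d import *
state()"
```

```text
t 11.4333 p [ 0.5447 -0.152   0.0979] az 1.6853154052604524 F [-2.0556  1.0564  4.4347] M [0.3032 0.2408 0.0399] w 0.01383201473363191 tau [ -0.745  -39.5266 -12.2309  -0.1436  -0.6858  -0.121 ] dial 1.4742772483293407 dialR 4.615869901919134
```

>>> send_rows([
  {"tx": 0,"ty": 0,"tz": 0,"rx": 0,"ry": 0,"rz": -0.025},
  {"tx": 0,"ty": 0,"tz": 0,"rx": 0,"ry": 0,"rz": -0.05},
  {"tx": 0,"ty": 0,"tz": 0,"rx": 0,"ry": 0,"rz": -0.05},
])

```text
time: 11.68
position: [0.5447, -0.152, 0.0979]
tool_rot: [0.647, 0.763, -0.0, -0.001]
ft_force: [-1.3, 2.3, 6.1]
grip_width: 0.0139
```

```bash
python3 -c "
from d import *
state()"
```

```text
t 11.6833 p [ 0.5447 -0.152   0.0979] az 1.7352083988644489 F [-1.2608  2.3339  6.1209] M [ 0.3105  0.2221 -0.0543] w 0.013924926119723112 tau [ -0.7094 -39.5046 -12.2477  -0.147   -0.6889  -0.1399] dial 1.4243842547253442 dialR 4.565976908315138
```

>>> send_rows([
  {"tx": 0,"ty": 0,"tz": 0,"rx": 0,"ry": 0,"rz": -0.025},
  {"tx": 0,"ty": 0,"tz": 0,"rx": 0,"ry": 0,"rz": -0.05},
  {"tx": 0,"ty": 0,"tz": 0,"rx": 0,"ry": 0,"rz": -0.05},
])

```text
time: 11.93
position: [0.5447, -0.152, 0.0979]
tool_rot: [0.627, 0.779, -0.0, -0.001]
ft_force: [-2.4, 2.6, 5.7]
grip_width: 0.0139
```

```bash
python3 -c "
from d import *
state()"
```

```text
t 11.9333 p [ 0.5447 -0.152   0.0979] az 1.7855025717025264 F [-2.3608  2.6096  5.6987] M [0.3203 0.288  0.0344] w 0.013943793845646585 tau [ -0.7751 -39.5115 -12.2408  -0.1159  -0.7007  -0.0842] dial 1.3740900818872668 dialR 4.51568273547706
```

>>> send_rows([
  {"tx": 0,"ty": 0,"tz": 0,"rx": 0,"ry": 0,"rz": -0.02},
  {"tx": 0,"ty": 0,"tz": 0,"rx": 0,"ry": 0,"rz": -0.04},
  {"tx": 0,"ty": 0,"tz": 0,"rx": 0,"ry": 0,"rz": -0.04},
])

```text
time: 12.18
position: [0.5447, -0.1519, 0.0979]
tool_rot: [0.612, 0.791, -0.0, -0.001]
ft_force: [-2.1, 2.2, 5.1]
grip_width: 0.0137
```

```bash
python3 -c "
from d import *
state()"
```

```text
t 12.1833 p [ 0.5447 -0.1519  0.0979] az 1.8254524652397703 F [-2.1083  2.2311  5.0676] M [0.3092 0.2422 0.0473] w 0.013700430672187533 tau [ -0.7708 -39.5042 -12.2454  -0.0989  -0.7078  -0.044 ] dial 1.3341401883500228 dialR 4.475732841939816
```

>>> send_rows([
  {"tx": 0,"ty": 0,"tz": 0,"rx": 0,"ry": 0,"rz": -0.025},
  {"tx": 0,"ty": 0,"tz": 0,"rx": 0,"ry": 0,"rz": -0.05},
  {"tx": 0,"ty": 0,"tz": 0,"rx": 0,"ry": 0,"rz": -0.05},
])

```text
time: 12.43
position: [0.5446, -0.152, 0.0979]
tool_rot: [0.591, 0.806, -0.0, -0.001]
ft_force: [-2.6, 0.9, 6.4]
grip_width: 0.0141
```

```bash
python3 -c "
from d import *
state()"
```

```text
t 12.4333 p [ 0.5446 -0.152   0.0979] az 1.875761703758963 F [-2.6323  0.8968  6.3614] M [0.3425 0.2326 0.0426] w 0.014054822847370124 tau [ -0.7821 -39.4976 -12.2473  -0.0803  -0.7159  -0.046 ] dial 1.2838309498308302 dialR 4.425423603420623
```

>>> send_rows([
  {"tx": 0,"ty": 0,"tz": 0,"rx": 0,"ry": 0,"rz": -0.025},
  {"tx": 0,"ty": 0,"tz": 0,"rx": 0,"ry": 0,"rz": -0.05},
  {"tx": 0,"ty": 0,"tz": 0,"rx": 0,"ry": 0,"rz": -0.05},
])

```text
time: 12.68
position: [0.5446, -0.152, 0.0979]
tool_rot: [0.571, 0.821, -0.0, -0.001]
ft_force: [-1.9, 2.2, 5.8]
grip_width: 0.0141
```

```bash
python3 -c "
from d import *
state()
a=cam('scene','s5.png');b=cv2.imread('pics/s5.png')
cv2.imwrite('pics/s5c.png',cv2.resize(b[130:230,160:280],None,fx=6,fy=6,interpolation=cv2.INTER_CUBIC))"
```

```text
t 12.6833 p [ 0.5446 -0.152   0.0979] az 1.925586189575945 F [-1.8648  2.2315  5.8222] M [0.3107 0.2249 0.0245] w 0.014106419873974128 tau [ -0.6556 -39.4756 -12.2652  -0.1007  -0.7208  -0.0929] dial 1.2340064640138482 dialR 4.375599117603642
```

View pics/s5c.png

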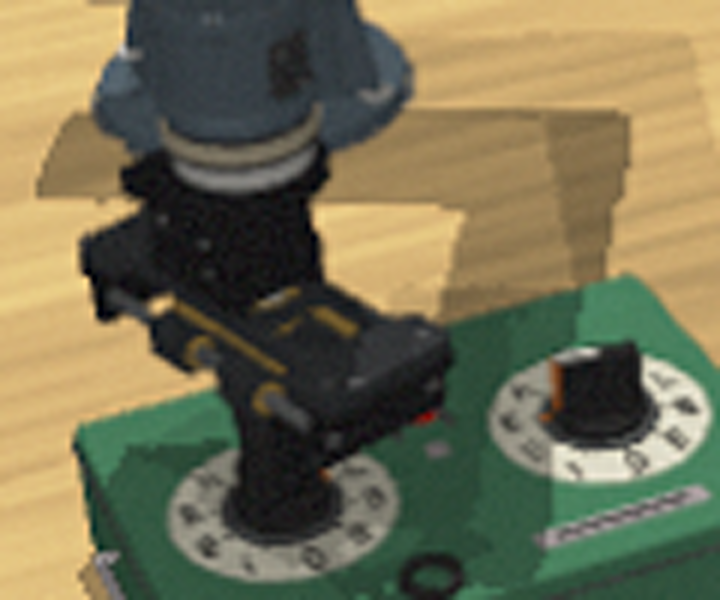

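```bash
python3 -c "
from d import *
c=cam('scene')
for a in [.66,1.3,1.6,1.85,1.92]:
  d=np.array([np.cos(a),np.sin(a),0])
  print(a,((proj(c,[np.array([.5446,-.152,z])+d*r for z,r in [(.088,.022),(.088,.025),(.12,.022)]])-[160,130])*6).round())
"
```

```text
0.66 [[313. 503.]
 [318. 505.]
 [307. 450.]]
1.3 [[320. 486.]
 [326. 485.]
 [314. 433.]]
1.6 [[317. 478.]
 [323. 476.]
 [312. 425.]]
1.85 [[312. 472.]
 [317. 470.]
 [306. 420.]]
1.92 [[310. 471.]
 [315. 468.]
 [304. 419.]]
```

The orange spot at (325,473) matches the predicted tip, so the dial is following. Continue.

>>> send_rows([
  {"tx": 0,"ty": 0,"tz": 0,"rx": 0,"ry": 0,"rz": -0.02},
  {"tx": 0,"ty": 0,"tz": 0,"rx": 0,"ry": 0,"rz": -0.04},
  {"tx": 0,"ty": 0,"tz": 0,"rx": 0,"ry": 0,"rz": -0.04},
])

```text
time: 13.03
position: [0.5446, -0.152, 0.0979]
tool_rot: [0.555, 0.832, -0.0, -0.001]
ft_force: [-1.6, 1.6, 4.7]
grip_width: 0.0139
```

```bash
python3 -c "
from d import *
state()"
```

```text
t 13.0333 p [ 0.5446 -0.152   0.0979] az 1.965073834650839 F [-1.6453  1.6437  4.7067] M [0.3085 0.1855 0.0065] w 0.013947105744466238 tau [ -0.5511 -39.4468 -12.2911  -0.1262  -0.7187  -0.1237] dial 1.1945188189389542 dialR 4.3361114725287475
```

>>> send_rows([
  {"tx": 0,"ty": 0,"tz": 0,"rx": 0,"ry": 0,"rz": -0.02},
  {"tx": 0,"ty": 0,"tz": 0,"rx": 0,"ry": 0,"rz": -0.04},
  {"tx": 0,"ty": 0,"tz": 0,"rx": 0,"ry": 0,"rz": -0.04},
])

```text
time: 13.28
position: [0.5446, -0.152, 0.0979]
tool_rot: [0.539, 0.843, 0.0, -0.001]
ft_force: [-2.3, 1.3, 5.8]
grip_width: 0.0134
```

```bash
python3 -c "
from d import *
state()"
```

```text
t 13.2833 p [ 0.5446 -0.152   0.0979] az 2.0041753966694498 F [-2.2531  1.3285  5.774 ] M [ 0.2866  0.2007 -0.2317] w 0.013431462626167796 tau [ -0.2098 -39.3811 -12.3492  -0.2293  -0.7115  -0.3276] dial 1.1554172569203434 dialR 4.297009910510137
```

Torque rose by about 0.24 N·m, so I stop, ease back and test the other side.

>>> send_rows([
  {"tx": 0,"ty": 0,"tz": 0,"rx": 0,"ry": 0,"rz": 0.03},
  {"tx": 0,"ty": 0,"tz": 0,"rx": 0,"ry": 0,"rz": 0.06},
  {"tx": 0,"ty": 0,"tz": 0,"rx": 0,"ry": 0,"rz": 0.06},
])

```text
time: 13.53
position: [0.5446, -0.152, 0.0979]
tool_rot: [0.564, 0.826, -0.0, -0.001]
ft_force: [-2.4, 1.4, 5.0]
grip_width: 0.014
```

```bash
python3 -c "
from d import *
state()"
```

```text
t 13.5333 p [ 0.5446 -0.152   0.0979] az 1.9435538914681236 F [-2.4428  1.3888  4.9817] M [ 0.3215  0.2551 -0.0555] w 0.014023533315471503 tau [ -0.5644 -39.4767 -12.2691  -0.1244  -0.724    0.1186] dial 1.2160387621216695 dialR 4.357631415711463
```

>>> send_rows([
  {"tx": 0,"ty": 0,"tz": 0,"rx": 0,"ry": 0,"rz": 0.03},
  {"tx": 0,"ty": 0,"tz": 0,"rx": 0,"ry": 0,"rz": 0.05},
  {"tx": 0,"ty": 0,"tz": 0,"rx": 0,"ry": 0,"rz": 0.05},
])

```text
time: 13.78
position: [0.5447, -0.152, 0.0979]
tool_rot: [0.584, 0.812, -0.0, -0.001]
ft_force: [-1.1, 1.3, 5.6]
grip_width: 0.0139
```

```bash
python3 -c "
from d import *
state()"
```

```text
t 13.7833 p [ 0.5447 -0.152   0.0979] az 1.8946504849541745 F [-1.1351  1.2865  5.5962] M [0.3051 0.3154 0.0938] w 0.013875074372297215 tau [ -0.8032 -39.5272 -12.218   -0.0452  -0.735    0.213 ] dial 1.2649421686356186 dialR 4.406534822225412
```

>>> send_rows([
  {"tx": 0,"ty": 0,"tz": 0,"rx": 0,"ry": 0,"rz": 0.02},
  {"tx": 0,"ty": 0,"tz": 0,"rx": 0,"ry": 0,"rz": 0.02},
])

```text
time: 13.95
position: [0.5447, -0.152, 0.0979]
tool_rot: [0.592, 0.806, -0.0, -0.001]
ft_force: [-1.1, 2.4, 5.0]
grip_width: 0.0136
```

```bash
python3 -c "
from d import *
state()"
```

```text
t 13.95 p [ 0.5447 -0.152   0.0979] az 1.8753101990506467 F [-1.0848  2.4245  5.0085] M [0.3984 0.2464 0.2062] w 0.013644848136817751 tau [ -0.993  -39.5495 -12.1874   0.0168  -0.7409   0.3156] dial 1.2842824545391465 dialR 4.42587510812894
```

Blocked both ways here too. Centre it, release and lift.

>>> send_rows([
  {"tx": 0,"ty": 0,"tz": 0,"rx": 0,"ry": 0,"rz": -0.03},
  {"tx": 0,"ty": 0,"tz": 0,"rx": 0,"ry": 0,"rz": -0.06},
  {"tx": 0,"ty": 0,"tz": 0,"rx": 0,"ry": 0,"rz": -0.06},
])

```text
time: 14.2
position: [0.5447, -0.152, 0.0979]
tool_rot: [0.567, 0.824, -0.0, -0.001]
ft_force: [-1.6, 1.7, 6.0]
grip_width: 0.0139
```

>>> send_rows([
  {"tx": 0,"ty": 0,"tz": 0,"rx": 0,"ry": 0,"rz": 0},
  {"tx": 0,"ty": 0,"tz": 0,"rx": 0,"ry": 0,"rz": 0},
  {"tx": 0,"ty": 0,"tz": 0,"rx": 0,"ry": 0,"rz": 0},
  {"tx": 0,"ty": 0,"tz": 0,"rx": 0,"ry": 0,"rz": 0},
], claw=4.5)

```text
time: 14.53
position: [0.5453, -0.1525, 0.0973]
tool_rot: [0.567, 0.824, -0.0, 0.0]
ft_force: [0.1, 0.7, -0.2]
grip_width: 0.033
```

>>> send_rows([
  {"tx": 0,"ty": 0,"tz": -1,"rx": 0,"ry": 0,"rz": 0},
  {"tx": 0,"ty": 0,"tz": -3,"rx": 0,"ry": 0,"rz": 0},
  {"tx": 0,"ty": 0,"tz": -5,"rx": 0,"ry": 0,"rz": 0},
  {"tx": 0,"ty": 0,"tz": -6,"rx": 0,"ry": 0,"rz": 0},
])

```text
time: 14.87
position: [0.5464, -0.1529, 0.1602]
tool_rot: [0.567, 0.824, 0.0, 0.002]
ft_force: [-0.2, -1.0, 0.0]
grip_width: 0.044
```

```bash
python3 -c "
from d import *
state();delta([.465,-.068,.16],.018); delta([.502,-.068,.16],.018);delta([.502,-.068,.16],.018-np.pi);print(robot.get_obs()['q'])"
```

```text
t 14.8667 p [ 0.5464 -0.1529  0.1602] az 1.9357091057080245 F [-0.2421 -1.0357  0.0185] M [-0.0286 -0.1236 -0.0146] w 0.04398851240306725 tau [  0.1207 -39.369  -13.2772   0.0152   0.1532  -0.0018] dial 1.2238835478817687 dialR 4.365476201471562
t cm [10.8375 -4.5741 -0.0236] r [ 0.0046 -0.0005  1.9177]
t cm [ 9.5171 -1.1177 -0.0106] r [ 0.0046 -0.0005  1.9177]
t cm [ 9.5171 -1.1177 -0.0106] r [ 0.0005  0.0042 -1.2239]
[-0.4698  0.5297  1.6434 -0.      0.9645 -0.8346]
```

>>> send_rows([
  {"tx": 9.5,"ty": -1.1,"tz": 0,"rx": 0,"ry": 0,"rz": 1.918},
  {"tx": 9.5,"ty": -1.1,"tz": 0,"rx": 0,"ry": 0,"rz": 1.918},
  {"tx": 9.5,"ty": -1.1,"tz": 0,"rx": 0,"ry": 0,"rz": 1.918},
  {"tx": 9.5,"ty": -1.1,"tz": 0,"rx": 0,"ry": 0,"rz": 1.918},
  {"tx": 9.5,"ty": -1.1,"tz": 0,"rx": 0,"ry": 0,"rz": 1.918},
])

```text
time: 15.28
position: [0.5002, -0.0661, 0.1581]
tool_rot: [0.794, 0.608, -0.0, -0.0]
ft_force: [0.1, -0.8, -0.8]
grip_width: 0.0448
```

```bash
python3 -c "
from d import *
state();delta([.502,-.068,.16],.018)"
```

```text
t 15.2833 p [ 0.5002 -0.0661  0.1581] az 1.306431088535745 F [ 0.0817 -0.8467 -0.8044] M [-0.0983 -0.0959 -0.0834] w 0.04476535471329246 tau [  0.6885 -36.3191 -11.905    0.0908   0.1733  -0.9822] dial 1.853161565054048 dialR 4.994754218643841
t cm [-0.1313  0.2242 -0.1889] r [-0.      0.0001  1.2884]
```

>>> send_rows([
  {"tx": 0,"ty": 0,"tz": 0,"rx": 0,"ry": 0,"rz": 1.29},
  {"tx": 0,"ty": 0,"tz": 0,"rx": 0,"ry": 0,"rz": 1.29},
  {"tx": 0,"ty": 0,"tz": 0,"rx": 0,"ry": 0,"rz": 1.29},
  {"tx": 0,"ty": 0,"tz": 0,"rx": 0,"ry": 0,"rz": 1.29},
  {"tx": 0,"ty": 0,"tz": 0,"rx": 0,"ry": 0,"rz": 1.29},
])

```text
time: 15.7
position: [0.501, -0.0675, 0.158]
tool_rot: [0.943, 0.333, 0.0, 0.0]
ft_force: [0.6, -1.0, 0.0]
grip_width: 0.0448
```

>>> send_rows([
  {"tx": 0,"ty": 0,"tz": 0,"rx": 0,"ry": 0,"rz": 0.67},
  {"tx": 0,"ty": 0,"tz": 0,"rx": 0,"ry": 0,"rz": 0.67},
  {"tx": 0,"ty": 0,"tz": 0,"rx": 0,"ry": 0,"rz": 0.67},
  {"tx": 0,"ty": 0,"tz": 0,"rx": 0,"ry": 0,"rz": 0.67},
  {"tx": 0,"ty": 0,"tz": 0,"rx": 0,"ry": 0,"rz": 0.67},
])

```text
time: 16.12
position: [0.5011, -0.0675, 0.1579]
tool_rot: [1.0, 0.027, 0.0, 0.0]
ft_force: [-0.3, 0.2, -0.1]
grip_width: 0.0451
```

```bash
python3 -c "
from d import *
cam('top');state();delta([.502,-.068,.125],.018)"
```

```text
t 16.1667 p [ 0.5011 -0.0676  0.158 ] az 0.05047495166012426 F [ 0.9878 -0.2146 -0.6586] M [ 0.0332  0.0001 -0.0096] w 0.045297616559861004 tau [  0.0672 -36.1665 -12.7616   0.0452  -0.0332   0.274 ] dial 3.109117701929669 dialR 6.250710355519462
t cm [0.0837 0.0479 3.2952] r [ 0.0002 -0.0006  0.0325]
```

>>> send_rows([
  {"tx": 0.1,"ty": 0.05,"tz": 1.2,"rx": 0,"ry": 0,"rz": 0.02},
  {"tx": 0.1,"ty": 0.05,"tz": 2.5,"rx": 0,"ry": 0,"rz": 0.02},
  {"tx": 0.1,"ty": 0.05,"tz": 3,"rx": 0,"ry": 0,"rz": 0.02},
  {"tx": 0.1,"ty": 0.05,"tz": 3,"rx": 0,"ry": 0,"rz": 0.02},
])

```text
time: 16.5
position: [0.5011, -0.0676, 0.1267]
tool_rot: [1.0, 0.021, -0.001, -0.001]
ft_force: [0.2, 0.1, -0.3]
grip_width: 0.0447
```

```bash
python3 -c "
from d import *
state();delta([.502,-.068,.096],.018)
a=cam('scene','s6.png');b=cv2.imread('pics/s6.png')
cv2.imwrite('pics/s6c.png',cv2.resize(b[130:230,160:280],None,fx=6,fy=6,interpolation=cv2.INTER_CUBIC))"
```

```text
t 16.5 p [ 0.5011 -0.0676  0.1267] az 0.04234062439020761 F [ 0.2222  0.1447 -0.2858] M [0.0437 0.0015 0.0091] w 0.04471634976358844 tau [ -0.0873 -36.9135 -11.5072   0.0444  -0.1681  -0.0073] dial 3.1172520291995856 dialR 6.258844682789379
t cm [0.0994 0.0472 3.0713] r [-0.001   0.0026  0.0243]
```

View pics/s6c.png

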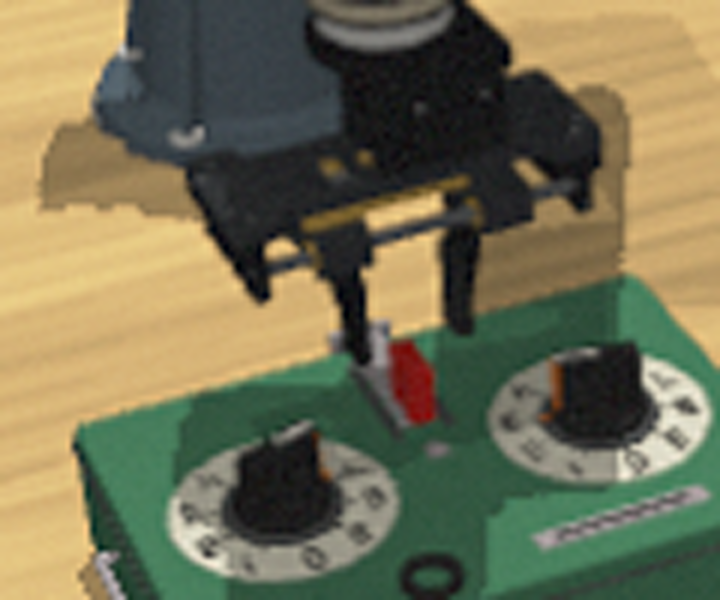

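The fingers sit either side of the red tab. Descend and pinch.

>>> send_rows([
  {"tx": 0,"ty": 0,"tz": 1,"rx": 0,"ry": 0,"rz": 0.02},
  {"tx": 0,"ty": 0,"tz": 2,"rx": 0,"ry": 0,"rz": 0.02},
  {"tx": 0,"ty": 0,"tz": 2.9,"rx": 0,"ry": 0,"rz": 0.02},
  {"tx": 0,"ty": 0,"tz": 2.9,"rx": 0,"ry": 0,"rz": 0.02},
  {"tx": 0,"ty": 0,"tz": 2.9,"rx": 0,"ry": 0,"rz": 0.02},
])

```text
time: 16.97
position: [0.5013, -0.0677, 0.0978]
tool_rot: [1.0, 0.01, -0.001, -0.0]
ft_force: [0.0, 0.5, -0.3]
grip_width: 0.0448
```

>>> send_rows([
  {"tx": 0,"ty": 0,"tz": 0,"rx": 0,"ry": 0,"rz": 0},
  {"tx": 0,"ty": 0,"tz": 0,"rx": 0,"ry": 0,"rz": 0},
  {"tx": 0,"ty": 0,"tz": 0,"rx": 0,"ry": 0,"rz": 0},
  {"tx": 0,"ty": 0,"tz": 0,"rx": 0,"ry": 0,"rz": 0},
  {"tx": 0,"ty": 0,"tz": 0,"rx": 0,"ry": 0,"rz": 0},
], claw=0.8, squeeze=15)

```text
time: 17.38
position: [0.5022, -0.068, 0.0989]
tool_rot: [1.0, 0.01, 0.0, 0.0]
ft_force: [-0.1, 0.5, -0.2]
grip_width: 0.0198
```

>>> send_rows([
  {"tx": 0,"ty": 0,"tz": 0,"rx": 0,"ry": 0,"rz": 0},
  {"tx": 0,"ty": 0,"tz": 0,"rx": 0,"ry": 0,"rz": 0},
  {"tx": 0,"ty": 0,"tz": 0,"rx": 0,"ry": 0,"rz": 0},
  {"tx": 0,"ty": 0,"tz": 0,"rx": 0,"ry": 0,"rz": 0},
])

```text
time: 17.72
position: [0.5021, -0.068, 0.0988]
tool_rot: [1.0, 0.01, 0.0, 0.0]
ft_force: [-0.1, -1.2, 2.2]
grip_width: 0.0138
```

```bash
python3 -c "
from d import *
state()"
```

```text
t 17.7167 p [ 0.5021 -0.068   0.0988] az 0.020742435268945925 F [-0.1025 -1.2026  2.2091] M [-0.0923  0.0329 -0.0392] w 0.01381851968356121 tau [  0.4489 -37.0005  -9.7617   0.156   -0.1097  -0.0562] dial 3.1388502183208473 dialR 6.28044287191064
```

First 5 mm, to check the latch runs free.

>>> send_rows([
  {"tx": 0.2,"ty": 0,"tz": 0,"rx": 0,"ry": 0,"rz": 0},
  {"tx": 0.4,"ty": 0,"tz": 0,"rx": 0,"ry": 0,"rz": 0},
  {"tx": 0.6,"ty": 0,"tz": 0,"rx": 0,"ry": 0,"rz": 0},
  {"tx": 0.6,"ty": 0,"tz": 0,"rx": 0,"ry": 0,"rz": 0},
])

```text
time: 18.05
position: [0.5085, -0.0679, 0.0988]
tool_rot: [1.0, 0.01, 0.0, 0.0]
ft_force: [-1.8, -2.1, 5.2]
grip_width: 0.0139
```

>>> send_rows([
  {"tx": 0.5,"ty": 0,"tz": 0,"rx": 0,"ry": 0,"rz": 0},
  {"tx": 1.0,"ty": 0,"tz": 0,"rx": 0,"ry": 0,"rz": 0},
  {"tx": 1.5,"ty": 0,"tz": 0,"rx": 0,"ry": 0,"rz": 0},
  {"tx": 2.0,"ty": 0,"tz": 0,"rx": 0,"ry": 0,"rz": 0},
  {"tx": 2.2,"ty": 0,"tz": 0,"rx": 0,"ry": 0,"rz": 0},
])

```text
time: 18.47
position: [0.531, -0.0675, 0.0988]
tool_rot: [1.0, 0.01, 0.001, 0.0]
ft_force: [-1.9, -2.6, 5.6]
grip_width: 0.0142
```

>>> send_rows([
  {"tx": 0.1,"ty": 0,"tz": 0,"rx": 0,"ry": 0,"rz": 0},
  {"tx": 0.25,"ty": 0,"tz": 0,"rx": 0,"ry": 0,"rz": 0},
  {"tx": 0.25,"ty": 0,"tz": 0,"rx": 0,"ry": 0,"rz": 0},
])

```text
time: 18.72
position: [0.5332, -0.0675, 0.0988]
tool_rot: [1.0, 0.01, 0.001, 0.0]
ft_force: [-1.4, -1.5, 5.8]
grip_width: 0.0137
```

>>> send_rows([
  {"tx": 0.1,"ty": 0,"tz": 0,"rx": 0,"ry": 0,"rz": 0},
  {"tx": 0.15,"ty": 0,"tz": 0,"rx": 0,"ry": 0,"rz": 0},
  {"tx": 0.15,"ty": 0,"tz": 0,"rx": 0,"ry": 0,"rz": 0},
])

```text
time: 18.97
position: [0.5341, -0.0675, 0.0988]
tool_rot: [1.0, 0.011, -0.0, 0.0]
ft_force: [-1.5, -2.3, 5.5]
grip_width: 0.0141
```

>>> send_rows([
  {"tx": 0.1,"ty": 0,"tz": 0,"rx": 0,"ry": 0,"rz": 0},
  {"tx": 0.15,"ty": 0,"tz": 0,"rx": 0,"ry": 0,"rz": 0},
  {"tx": 0.15,"ty": 0,"tz": 0,"rx": 0,"ry": 0,"rz": 0},
])

```text
time: 19.22
position: [0.5342, -0.0674, 0.0988]
tool_rot: [1.0, 0.011, -0.002, 0.0]
ft_force: [-4.6, -2.7, 7.2]
grip_width: 0.0139
```

```bash
python3 -c "
from d import *
state()"
```

```text
t 19.2167 p [ 0.5342 -0.0674  0.0988] az 0.0215961907647155 F [-4.5709 -2.6997  7.2212] M [-0.5737  0.7877 -0.1416] w 0.013897068812896358 tau [  2.2277 -36.646  -11.9022   0.9816  -1.083   -0.0812] dial 3.1379964628250776 dialR 6.279589116414871
```

The end stop is reached: the latch moved 32.1 mm and the force rose. Let go and lift.

>>> send_rows([
  {"tx": 0,"ty": 0,"tz": 0,"rx": 0,"ry": 0,"rz": 0},
  {"tx": 0,"ty": 0,"tz": 0,"rx": 0,"ry": 0,"rz": 0},
  {"tx": 0,"ty": 0,"tz": 0,"rx": 0,"ry": 0,"rz": 0},
  {"tx": 0,"ty": 0,"tz": 0,"rx": 0,"ry": 0,"rz": 0},
], claw=4.5)

```text
time: 19.55
position: [0.5357, -0.0669, 0.0982]
tool_rot: [1.0, 0.01, 0.0, -0.0]
ft_force: [0.1, -0.3, -0.0]
grip_width: 0.0328
```

>>> send_rows([
  {"tx": 0,"ty": 0,"tz": -2,"rx": 0,"ry": 0,"rz": 0},
  {"tx": 0,"ty": 0,"tz": -5,"rx": 0,"ry": 0,"rz": 0},
  {"tx": 0,"ty": 0,"tz": -9,"rx": 0,"ry": 0,"rz": 0},
  {"tx": 0,"ty": 0,"tz": -13,"rx": 0,"ry": 0,"rz": 0},
  {"tx": 0,"ty": 0,"tz": -15,"rx": 0,"ry": 0,"rz": 0},
])

```text
time: 19.97
position: [0.5377, -0.0675, 0.2531]
tool_rot: [1.0, 0.011, 0.004, 0.001]
ft_force: [1.0, -2.0, -0.3]
grip_width: 0.0446
```

>>> send_rows([
  {"tx": -15,"ty": 20,"tz": 0,"rx": 0,"ry": 0,"rz": 0},
  {"tx": -15,"ty": 20,"tz": 0,"rx": 0,"ry": 0,"rz": 0},
  {"tx": -15,"ty": 20,"tz": 0,"rx": 0,"ry": 0,"rz": 0},
  {"tx": -15,"ty": 20,"tz": 0,"rx": 0,"ry": 0,"rz": 0},
  {"tx": -15,"ty": 20,"tz": 0,"rx": 0,"ry": 0,"rz": 0},
])

```text
time: 20.38
position: [0.413, -0.2373, 0.2487]
tool_rot: [1.0, 0.011, 0.0, 0.0]
ft_force: [1.2, -0.8, 1.0]
grip_width: 0.0452
```

>>> send_rows([
  {"tx": -2,"ty": 15,"tz": 0,"rx": 0,"ry": 0,"rz": 0},
  {"tx": -2,"ty": 15,"tz": 0,"rx": 0,"ry": 0,"rz": 0},
  {"tx": -2,"ty": 15,"tz": 0,"rx": 0,"ry": 0,"rz": 0},
  {"tx": -2,"ty": 15,"tz": 0,"rx": 0,"ry": 0,"rz": 0},
  {"tx": -2,"ty": 15,"tz": 0,"rx": 0,"ry": 0,"rz": 0},
])

```text
time: 20.8
position: [0.3969, -0.3934, 0.2485]
tool_rot: [1.0, 0.008, 0.001, 0.002]
ft_force: [-0.0, -0.4, 1.1]
grip_width: 0.0447
```

```bash
python3 -c "
from d import *
state()
cam('top','t9.png');cam('scene','s9.png')
a=cv2.imread('pics/t9.png');b=cv2.imread('pics/s9.png')
cv2.imwrite('pics/t9c.png',cv2.resize(a[130:250,200:360],None,fx=5,fy=5,interpolation=cv2.INTER_CUBIC))"
```

```text
t 20.8 p [ 0.3969 -0.3934  0.2485] az 0.01588271922218569 F [-0.034  -0.4231  1.1305] M [ 0.0484 -0.0394 -0.0015] w 0.044719539105798845 tau [ -1.0219 -37.4074 -17.3881  -0.06     0.0276  -0.1729] dial 3.1437099343676076 dialR 6.285302587957401
```

View pics/t9c.png

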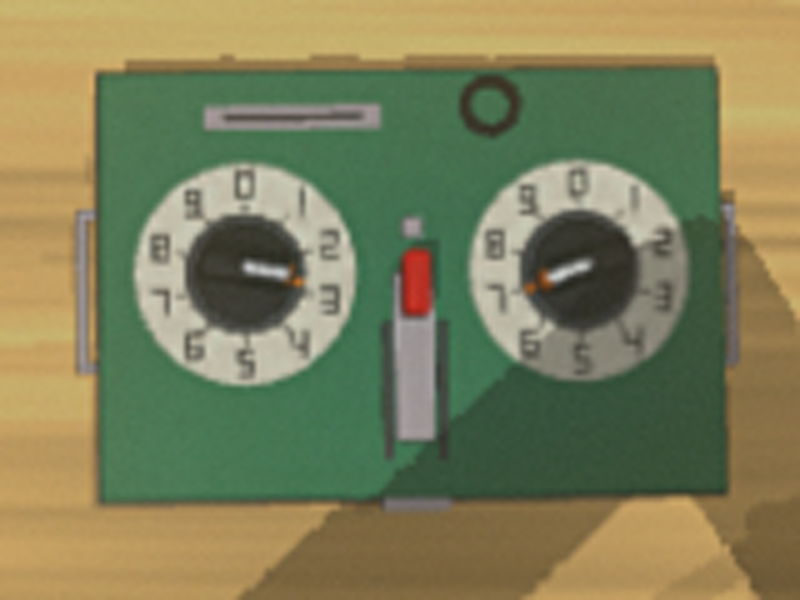

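View pics/s9.png

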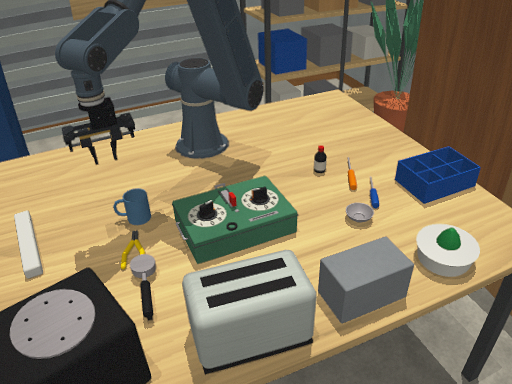

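View pics/t9.png

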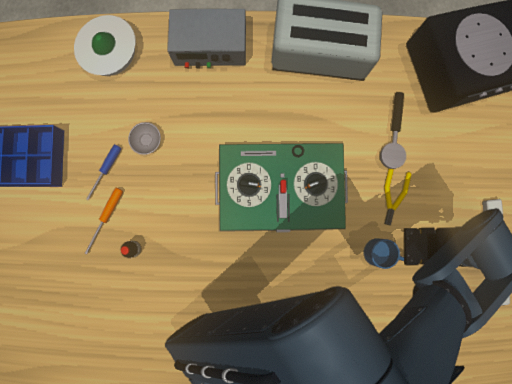

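In the last pictures the left pointer is at 3 (crop 298,281) and the right at 7 (530,288). The red tab has moved from row 345 to 282, about 31 mm. The ring and the other things look unmoved, and the arm is clear.

>>> send_rows([
  {"tx": 0,"ty": 0,"tz": 0,"rx": 0,"ry": 0,"rz": 0},
  {"tx": 0,"ty": 0,"tz": 0,"rx": 0,"ry": 0,"rz": 0},
  {"tx": 0,"ty": 0,"tz": 0,"rx": 0,"ry": 0,"rz": 0},
])

```text
time: 21.15
position: [0.3974, -0.3852, 0.2486]
tool_rot: [1.0, 0.011, -0.0, -0.0]
ft_force: [-0.1, -0.4, 0.4]
grip_width: 0.045
```

```bash
python3 -c "
from rig import robot
print(robot.hand_in())"
```

```text
the job is handed in; nothing more can be done
None
```

The box is unlocked: both dials are caught at their numbers, the latch is fully open, and I handed the job in at about 21 s.

- **Left dial:** I turned it clockwise in small steps. At about 1.80 rad the torque rose by about 0.2 N·m, and turning back it was blocked too (−0.2 N·m at 1.69 rad), so the catch is in. I left it at about 1.74 rad, near 3.
- **Right dial:** I turned it anticlockwise the same way. It stopped at about 4.30 rad with a rise of about 0.24 N·m, and was blocked turning back at 4.43 rad. I left it at about 4.36 rad, near 7.
- **Latch:** I pinched the tab and slid it 32.1 mm, until it stopped and the push force rose to about 5 N. Then I let go and lifted clear.

In the final pictures the pointers are at 3 and 7, and the tab has moved about 31 mm. The gasket and the other things look unmoved, and the arm is clear of everything. No check failed. While turning, the moment readings were noisy by about ±0.05 N·m, so I also watched the last joint's torque.

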